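# Send the order carriers round the track and lock them in the bay

### The arm

A 6-joint arm with a two-finger parallel gripper is mounted at the origin on a cart in front of the work surface, level with it; the furniture and walls round the work are solid. World frame = base frame: x ahead of the robot, y to its left, z up, the work surface at z = 0. Lengths are in m, angles in rad, forces in N, time in s.
With the tool pointing down it reaches from about 0.3 to 0.775 m from the base axis. Payload 14.6 kg.
Tool frame: the origin (TCP) lies at the very end of the fingers, on their centre line; the grasp point (between the pads) lies 19 mm behind it; z points along the fingers, y is the line along which they close (so a half turn about z gives the same grasp; the last joint's range is limited). The gripper opens to 94 mm and grips with 3 to 60 N. Pads are 16 mm wide; open, the fingers measure 119 mm over their backs; the gripper's body (75 mm by 177 mm) begins 78 mm behind the grasp point.
Start: joints at [-1.246, 0.3, 1.521, -0, 1.321, -0.067], TCP at [0.21, -0.508, 0.205] pointing down, gripper open.
Joint ranges: [-3.03, 3.03], [-0.79, 2.21], [0.23, 2.52], [-1.04, 4.18], [0, 3.07], [-2.55, 2.55]. Speed limits (rad/s): [2.22, 2.22, 2.57, 3.14, 3.14, 3.14].

### API

Orientations are given as a 3x3 rotation matrix whose columns are the frame's x, y, z axes.
In Python, from bench import * gives the robot as it stands. The module is installed in compiled form; this text tells all that it offers.
- The arm moves only by the tool apply_moves, never from a script. Its argument "targets" is a list of rows, each an object of numbers: "dx", "dy", "dz": the shift along the tool's x, y, z as a fraction of full scale; "roll": the turn about the tool's z as a fraction of full scale; "hand": the finger opening in mm, from 0 to 94. A call has 1 to 12 rows; each row shifts and turns the commanded pose from where the row before left it, along the tool's axes as they then stand; what a row does not reach is not made up. Full scale, the value 1, is 50 mm for a shift and 5 degrees for a turn. A row lasts 1/10 s, in which the tool goes at most 50 mm and 8.59 degrees, less where a joint would pass 70% of its speed; a pose out of reach is approached as far as the arm can. A call with a number of a shift or a turn outside -1 to 1 is refused whole. A call with a gripper value outside its range is refused whole. The fingers move at their own pace and stop on an object; "force" is the grip in N (left out, the last holds). Time passes only in rows, so rows that do not move let the fingers close. It gives the time, the measured TCP pose, the force, the opening and the grip force at its end, in the units of the state.
- observe(): the state, without advancing time (a new reading comes with each control period).
- get_image(name): name is "side" or "top"; returns a dict with "frame" (400x640x3 uint8, red, green, blue), "range_z" (400x640 float32, m along the optical axis (not along the pixel's ray), 0 where there is no reading), "fx", "fy", "cx", "cy" (pixels), "k1" (the pictures are not rectified: a ray, as slopes to the right and down, at radius r is drawn at 1 + k1 r^2 times it, then the intrinsics apply), "T" (4x4, takes a point from camera to world coordinates). Camera axes: x right, y up, looking along -z (the intrinsics and any distortion apply to the point x, -y, -z); pixel columns grow to the right and rows downward; lengths in m; the calibration is good to about 2 mm. A picture is of the moment at which its call begins.
- sign_off(): hands the job in; it is judged then, once.
The state is a dict: "t": time; "joint_positions": joint angles; "qd": joint speeds; "joint_efforts": joint torques, N m; "ee_pos": TCP position; "tcp_rot": TCP orientation; "wrist_force": force on the tool from outside, world axes, zero at the start; "torque": the same for the moment, N m; "opening": opening from 0.0 (shut) to 1.0 (fully open); "finger_force": force on a finger pad.
Only numpy, scipy, OpenCV 4.12 (cv2) and the standard library are available. Lean on these libraries where they do the work, as an engineer would, in place of code of your own. Each camera call takes 0.05 s, during which the arm holds its last target. There are 200 camera calls.

### The job

Slide every ticket carrier standing on the counter into the mouth of the curved track and round the bend, until all of them are in the straight bay beyond the gate. Then push the gate fully home, swing the latch lever all the way round behind the gate's post to lock it, and only then press the desk bell's button right down to call the back room. Leave the calculator, pin tin and tape measure where they are.

Things in the scene. Friction and masses are not known exactly. Their poses are not given: they have to be found in the camera images.
- carrier_0: order carrier (up to three alike; may be absent): grey stadium-shaped foot 62 long (own x) x 40 wide x 12 high, round ends; on it a grey fin with a paper ticket on both faces, 36 long (own x) x 16 thick (own y), from 12 up to 70 high: grip it across the 16 mm. Same both ways round. 0.1 to 0.21 kg. Origin: centre of the underside, z up.
- carrier_1: order carrier (up to three alike; may be absent): grey stadium-shaped foot 62 long (own x) x 40 wide x 12 high, round ends; on it a grey fin with a paper ticket on both faces, 36 long (own x) x 16 thick (own y), from 12 up to 70 high: grip it across the 16 mm. Same both ways round. 0.1 to 0.21 kg. Origin: centre of the underside, z up.
- carrier_2: order carrier (up to three alike; may be absent): grey stadium-shaped foot 62 long (own x) x 40 wide x 12 high, round ends; on it a grey fin with a paper ticket on both faces, 36 long (own x) x 16 thick (own y), from 12 up to 70 high: grip it across the 16 mm. Same both ways round. 0.1 to 0.21 kg. Origin: centre of the underside, z up.
- track: aluminium guide track fixed on the counter, which is its floor: an L with a rounded corner. Origin: centre of the bend, on the counter, z up. In its frame (mm): entry leg along +x, centre line y = -75, from the mouth to x = 0; a 90 degree left bend, centre radius 75 about the origin; then the bay, centre line x = 75, along +y from y = 0 to the end stop's face at y = 230. See the points.
- mouth (a point): point on the counter on the entry's centre line at the tips of the flared guides (track frame x = -80, y = -75 mm; straight walls from x = -60). Carriers are slid in here along the track's +x; lips over the channel prevent putting them in or lifting them out from above anywhere else
- bay_end (a point): point on the counter at the end stop's face on the bay's centre line (track x = 75, y = 230 mm). Whole channel: 45 wide between walls 15 high, 5 thick; on them lips from 15 to 19 high reach 8 inwards over the carriers' feet, leaving a slot 29 wide for the fins. The gate blade closes the bay at y = 15 to 23: 207 mm remain, for three carriers in a row
- gate (a joint): slide of the gate, m: 0 = drawn back, bay open; 0.055 = fully home, its steel blade across the bay. Moves along the track's +x, stiff sliding friction about 2 N, stays where it is left
- gate_grip (a point): top centre of the gate's black upright post, 16 mm (track x) by 24 mm (track y), standing from 4 to 56 mm above the counter; this point is 56 mm up. It moves with the gate, on the line y = 19 mm in the track frame, from x = -25 (open) to x = 30 mm (home)
- latch (a joint): flat steel latch lever turning about a vertical pivot, rad: 0 = lever points along the track's -x, unlocked; 1.571 = turned anticlockwise from above against its stop, lever points along the track's -y and lies close behind the gate's post, locked. Friction about 0.06 N m, stays where it is left
- latch_peg (a point): top centre of the black round peg on the lever's end, 14 mm diameter, standing from 28 to 60 mm above the counter (this point is 60 mm up), 50 mm from the pivot; the lever bar is 16 mm wide and lies 20 to 28 mm up
- latch_pivot (a point): pivot of the latch lever, at track frame x = 2, y = 80 mm, 20 mm above the counter
- service_bell: chrome desk bell, 83 mm diameter, 58 mm high, loose on the counter; origin: centre of the underside. Its button of 16 mm diameter is on top in the centre, top at 58 mm
- service_bell_button (a joint): travel of the bell's spring button, m: 0 = up, 0.004 = pressed to the stop; a few newtons press it, it springs back
- calculator: grey desk calculator, 120 (own x) x 70 x 16 mm, a bystander on the robot's side of the track; origin: centre of the underside
- pin_tin: round green-lidded pin tin, 66 mm diameter, 26 mm high, a bystander behind the carriers; origin: centre of the underside
- tape_measure: coiled yellow tape measure, 54 x 49 x 18 mm, a bystander behind the bell; origin: centre of the underside
Mind the look-alikes: they are no part of the job. Leave any blue or purple look-alike of the carrier_2 alone.

How it is judged:
On the way, in this order (a step that is already met when the one before it is completed fails the run):
1. every carrier is in the bay, the gate still open and the latch still unlocked (y of carrier_0 in the frame of track between 0.052 and 0.225 m and x of carrier_0 in the frame of track between 0.062 and 0.088 m and height (world z) of each of carrier_0, carrier_1, carrier_2 below 0.006 m and angle between each of carrier_0, carrier_1, carrier_2's own z axis and vertical below 0.2 rad and y of carrier_1 in the frame of track between 0.052 and 0.225 m and x of carrier_1 in the frame of track between 0.062 and 0.088 m and y of carrier_2 in the frame of track between 0.052 and 0.225 m and x of carrier_2 in the frame of track between 0.062 and 0.088 m and not (value of joint gate above 0.05 m) and not (value of joint latch above 1.4 rad)), for 0.2 s.
2. the gate is fully home behind them, the latch not yet turned over (y of carrier_0 in the frame of track between 0.052 and 0.225 m and x of carrier_0 in the frame of track between 0.062 and 0.088 m and height (world z) of each of carrier_0, carrier_1, carrier_2 below 0.006 m and angle between each of carrier_0, carrier_1, carrier_2's own z axis and vertical below 0.2 rad and y of carrier_1 in the frame of track between 0.052 and 0.225 m and x of carrier_1 in the frame of track between 0.062 and 0.088 m and y of carrier_2 in the frame of track between 0.052 and 0.225 m and x of carrier_2 in the frame of track between 0.062 and 0.088 m and value of joint gate above 0.05 m and not (value of joint latch above 1.4 rad)), for 0.2 s.
3. the latch is turned round behind the gate's post (value of joint gate above 0.05 m and value of joint latch above 1.4 rad), for 0.2 s.
4. the bell's button is pressed down (all of step 3 and value of joint service_bell_button above 0.003 m), for 0.05 s.
At the end, for the whole second after the job is handed in: all carriers stand upright on the counter inside the bay (centre 52 to 225 mm along the track's y, within 13 mm of the bay's centre line), the gate is within 5 mm of fully home, the latch within 0.17 rad of its locked stop, the bell stands with its button up again, and nothing moves (all of step 3 and y of carrier_0 in the frame of track between 0.052 and 0.225 m and x of carrier_0 in the frame of track between 0.062 and 0.088 m and height (world z) of each of carrier_0, carrier_1, carrier_2 below 0.006 m and angle between each of carrier_0, carrier_1, carrier_2, service_bell's own z axis and vertical below 0.2 rad and y of carrier_1 in the frame of track between 0.052 and 0.225 m and x of carrier_1 in the frame of track between 0.062 and 0.088 m and y of carrier_2 in the frame of track between 0.052 and 0.225 m and x of carrier_2 in the frame of track between 0.062 and 0.088 m and value of joint service_bell_button below 0.002 m and linear speed of each of carrier_0, carrier_1, carrier_2 below 0.02 m/s); the robot touches nothing.
It fails at once if a bystander (calculator, pin tin, tape measure) is shifted by more than 30 mm (distance of any of calculator, pin_tin, tape_measure from where it was at the start of the episode above 0.03 m).
Of carrier_0, carrier_1, carrier_2 only 2 to 3 are there at a start; the rules pass over those that are not, and their reading is None.
At some moment in a run one of carrier_0, carrier_1, carrier_2, service_bell may be knocked a few centimetres aside while the robot is not near it.
Once in a run the grip may slacken for a moment while it holds something.
It also fails if it takes over 200 s, if anything falls off the work surface, if the arm or the gripper's body presses on something with over 40 N, if the wrist force passes 120 N, or if a joint passes its speed limit or range.

## Working session

There is one attempt and no reset: what is moved stays moved. The work goes in short steps, Python scripts to look and compute and a tool call to move; the robot and the scene stay as the last step left them, time stands still between calls to the robot, and variables do not carry over. Pictures are saved under pics/ and viewed, at most 14 in all, crops included, and the job is handed in when it is done.

Besides the shell and the picture viewer there is one more tool, called after "Call:" by a JSON object that holds its "op" and its "data", one argument or row to a line. apply_moves: Moves the arm, as the interface text tells. Shift numbers are shares of 50 mm and turn numbers shares of 5 degrees, none past 1 either way. Its arguments: {"type":"object","properties":{"targets":{"type":"array"},"force":{"type":"number"}},"required":["targets"]}

```bash
mkdir -p pics
cat > h.py <<'E'
from bench import *
import numpy as np, cv2
def snap(n):
    g=get_image(n); return g
def save(g,fn,box=None,s=1):
    f=g["frame"][:,:,::-1]
    if box: f=f[box[1]:box[3],box[0]:box[2]]
    if s!=1: f=cv2.resize(f,None,fx=s,fy=s,interpolation=cv2.INTER_CUBIC)
    cv2.imwrite(fn,f)
def slopes(g,uv):
    uv=np.atleast_2d(np.array(uv,float))
    d=np.stack([(uv[:,0]-g["cx"])/g["fx"],(uv[:,1]-g["cy"])/g["fy"]],1); p=d.copy()
    for _ in range(30): p=d/(1+g["k1"]*(p**2).sum(1,keepdims=True))
    return p
def onplane(g,uv,z):
    p=slopes(g,uv); T=np.array(g["T"])
    r=np.c_[p[:,0],-p[:,1],-np.ones(len(p))]@T[:3,:3].T; o=T[:3,3]
    return o+r*((z-o[2])/r[:,2])[:,None]
def cloud(g):
    h,w=g["range_z"].shape; v,u=np.mgrid[:h,:w]
    p=slopes(g,np.c_[u.ravel(),v.ravel()]); Z=g["range_z"].ravel()[:,None]
    c=np.c_[p[:,0:1]*Z,-p[:,1:2]*Z,-Z]; T=np.array(g["T"])
    return (c@T[:3,:3].T+T[:3,3]).reshape(h,w,3)
E
python3 - <<'E'
from h import *
for n in("top","side"):
    g=snap(n); save(g,f"pics/{n}0.png"); print(n,g["fx"],g["k1"],np.round(g["T"],3).tolist())
s=observe(); print(s["t"],s["ee_pos"],np.round(s["tcp_rot"],3).tolist(),s["opening"])
E
```

```text
top 379.35802446757964 9.885459126575311e-05 [[-0.024, 0.985, -0.169, 0.365], [-1.0, -0.02, 0.024, -0.014], [0.02, 0.169, 0.985, 1.123], [0.0, 0.0, 0.0, 1.0]]
side 404.46616200713794 -0.03764362825884356 [[0.996, 0.058, -0.067, 0.462], [-0.088, 0.669, -0.738, -0.955], [0.002, 0.741, 0.671, 0.942], [0.0, 0.0, 0.0, 1.0]]
0.1 [ 0.2099312  -0.50809156  0.20493999] [[0.924, 0.382, -0.0], [0.382, -0.924, 0.001], [0.0, -0.001, -1.0]] 1.0035722987966866
```

View pics/top0.png

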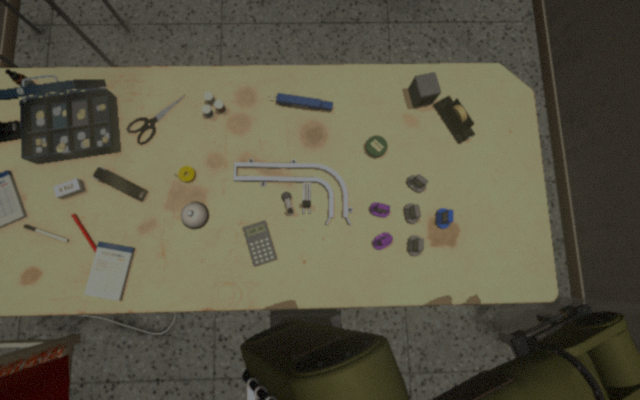

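View pics/side0.png

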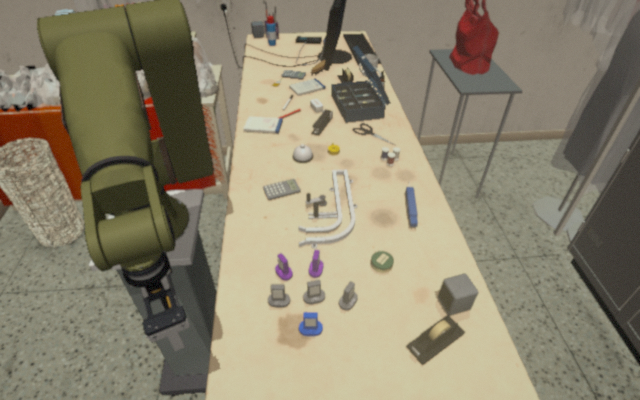

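The top view shows three grey carriers at about (417,183), (412,212) and (415,245). Purple look-alikes stand at (380,210) and (382,241), and a blue one at (445,218). The mouth is at about (340,220), the bay runs left to (235,172), and the bell is at (194,214). The side view agrees: grey at (279,295), (314,292) and (348,295).

Run:
```python
from h import *
g=snap("top"); save(g,"pics/t1.png",(225,150,465,260),3.3)
C=cloud(g); f=g["frame"].astype(int)
hsv=cv2.cvtColor(g["frame"],cv2.COLOR_RGB2HSV)
# things by height
z=C[:,:,2]
print("counter z",np.round(np.median(z[260:290,150:450]),4))
m=((z>0.008)&(z<0.12)).astype(np.uint8); m[:60]=0;m[300:]=0
n,l,st,ce=cv2.connectedComponentsWithStats(m)
for i in range(1,n):
    if st[i,4]<40: continue
    p=C[l==i]; q=p[p[:,2]>p[:,2].max()-0.03]
    print(np.round(ce[i]),st[i,4],"c",np.round(np.median(p,0),3),"top",np.round(q.mean(0),3),"zmax",round(p[:,2].max(),3),"hsv",np.median(hsv[l==i],0))
```

```text
counter z 0.0007
[15. 76.] 180 c [0.926 0.828 0.069] top [0.928 0.83  0.086] zmax 0.104 hsv [23.  86.5 44. ]
[424.  89.] 842 c [ 0.869 -0.371  0.082] top [ 0.875 -0.376  0.082] zmax 0.091 hsv [25.  39.  77.5]
[29. 82.] 49 c [0.928 0.818 0.03 ] top [0.927 0.819 0.033] zmax 0.05 hsv [39. 36. 53.]
[ 65. 124.] 6971 c [0.788 0.689 0.035] top [0.874 0.633 0.106] zmax 0.12 hsv [28. 42. 52.]
[214. 101.] 213 c [0.858 0.261 0.042] top [0.856 0.257 0.04 ] zmax 0.05 hsv [ 28.  34. 128.]
[303. 102.] 612 c [ 0.853 -0.012  0.032] top [ 0.853 -0.012  0.03 ] zmax 0.04 hsv [109.  82.  88.]
[455. 118.] 1036 c [ 0.79  -0.473  0.027] top [ 0.796 -0.478  0.059] zmax 0.074 hsv [25. 79. 46.]
[207. 110.] 107 c [0.825 0.278 0.043] top [0.827 0.278 0.04 ] zmax 0.05 hsv [ 30.  33. 127.]
[144. 128.] 288 c [0.786 0.472 0.01 ] top [0.784 0.475 0.01 ] zmax 0.015 hsv [22.  75.  62.5]
[376. 146.] 377 c [ 0.712 -0.228  0.025] top [ 0.712 -0.229  0.025] zmax 0.032 hsv [39. 75. 80.]
[298. 180.] 1395 c [ 0.619 -0.007  0.019] top [0.612 0.009 0.019] zmax 0.027 hsv [ 50.   6. 135.]
[118. 183.] 669 c [0.609 0.527 0.043] top
[... 796 characters left out ...]
sv [148.   76.5  92.5]
[412. 212.] 260 c [ 0.504 -0.32   0.022] top [ 0.506 -0.324  0.066] zmax 0.076 hsv [22.  48.  78.5]
[444. 217.] 287 c [ 0.488 -0.413  0.024] top [ 0.49  -0.416  0.064] zmax 0.076 hsv [111. 100.  82.]
[107. 268.] 2161 c [0.365 0.552 0.017] top [0.368 0.554 0.017] zmax 0.024 hsv [ 34.  23. 133.]
[259. 243.] 1002 c [0.428 0.124 0.015] top [0.428 0.123 0.015] zmax 0.023 hsv [27. 34. 94.]
[ 45. 233.] 161 c [0.473 0.742 0.011] top [0.472 0.741 0.011] zmax 0.018 hsv [ 26.  43. 124.]
[382. 240.] 246 c [ 0.425 -0.23   0.015] top [ 0.427 -0.233  0.067] zmax 0.075 hsv [148.  89.  99.]
[415. 245.] 268 c [ 0.412 -0.323  0.022] top [ 0.412 -0.327  0.067] zmax 0.077 hsv [23. 46. 77.]
```

View pics/t1.png

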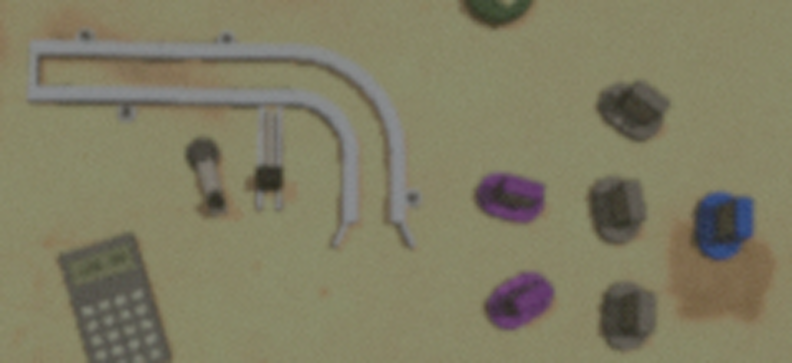

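The crop shows the two purple carriers at left and the blue one at far right. The three greys at full-frame (417,182), (412,212) and (415,245) fit the description: grey foot, grey fin. Next I fit the track lines and the carrier yaws.

```bash
cat > meas.py <<'E'
from h import *
def carriers(g):
    C=cloud(g); z=C[:,:,2]; hsv=cv2.cvtColor(g["frame"],cv2.COLOR_RGB2HSV)
    m=((z>0.006)&(z<0.1)).astype(np.uint8); out=[]
    n,l,st,ce=cv2.connectedComponentsWithStats(m)
    for i in range(1,n):
        if not 150<st[i,4]<420: continue
        p=C[l==i]; q=p[p[:,2]>0.05]
        if not(0.066<p[:,2].max()<0.085) or len(q)<15: continue
        pz=onplane(g,np.argwhere(l==i)[:,::-1],0.0) 
        foot=p[p[:,2]<0.03]; w=p[:,:2]-p[:,:2].mean(0)
        def ang(x): 
            e,v=np.linalg.eigh(np.cov((x-x.mean(0)).T)); return np.degrees(np.arctan2(v[1,1],v[0,1]))%180,np.sqrt(e)
        r=cv2.minAreaRect(q[:,:2].astype(np.float32)*1000); r2=cv2.minAreaRect(p[:,:2].astype(np.float32)*1000)
        print(np.round(ce[i]),"hue",np.median(hsv[l==i],0),"foot",np.round((p[:,:2].min(0)+p[:,:2].max(0))/2,3),"fin",np.round(np.median(q,0),3),"finang",np.round(ang(q[:,:2])[0]),"allang",np.round(ang(p[:,:2])[0]),"rect",np.round(r,0) if 0 else [np.round(x) for x in r],[np.round(x) for x in r2])
E
python3 - <<'E'
from meas import *
g=snap("top"); carriers(g)
hsv=cv2.cvtColor(g["frame"],cv2.COLOR_RGB2HSV).astype(int)
z=cloud(g)[:,:,2]
def pts(box,z0=0.012,z1=0.03):
    m=np.zeros(z.shape,bool); m[box[1]:box[3],box[0]:box[2]]=1
    m&=(hsv[:,:,1]<30)&(hsv[:,:,2]>105)&(z>z0)&(z<z1); return onplane(g,np.argwhere(m)[:,::-1],0.019)[:,:2]
def line(p): 
    v=cv2.fitLine(p.astype(np.float32),cv2.DIST_HUBER,0,0.01,0.01).ravel(); return v
for nm,a,b in(("bay",(242,158,315,172),(242,173,312,186)),("entry",(320,195,336,217),(340,190,352,217))):
    A,B=line(pts(a)),line(pts(b)); print(nm,len(pts(a)),len(pts(b)),A,B,np.degrees(np.arctan2(A[1],A[0])),np.degrees(np.arctan2(B[1],B[0])))
p=pts((228,155,360,230)); print(p.min(0),p.max(0))
E
```

```text
[417. 182.] hue [23. 50. 78.] foot [ 0.597 -0.346] fin [ 0.596 -0.344  0.069] finang 51.0 allang 47.0 rect [array([ 597., -346.]), array([36., 17.]), np.float64(51.0)] [array([ 595., -345.]), array([59., 39.]), np.float64(42.0)]
[379. 209.] hue [148.  78.  95.] foot [ 0.52  -0.231] fin [ 0.518 -0.231  0.07 ] finang 74.0 allang 63.0 rect [array([ 519., -232.]), array([36., 17.]), np.float64(76.0)] [array([ 518., -230.]), array([56., 43.]), np.float64(42.0)]
[412. 213.] hue [23. 48. 78.] foot [ 0.506 -0.325] fin [ 0.507 -0.324  0.069] finang 7.0 allang 11.0 rect [array([ 507., -326.]), array([36., 18.]), np.float64(11.0)] [array([ 506., -324.]), array([60., 37.]), np.float64(12.0)]
[444. 217.] hue [111. 101.  82.] foot [ 0.491 -0.418] fin [ 0.49  -0.416  0.069] finang 177.0 allang 2.0 rect [array([ 491., -418.]), array([15., 35.]), np.float64(84.0)] [array([ 490., -416.]), array([59., 37.]), np.float64(9.0)]
[382. 240.] hue [148.  88.  99.] foot [ 0.427 -0.232] fin [ 0.428 -0.234  0.07 ] finang 121.0 allang 128.0 rect [array([ 428., -235.]), array([16., 37.]), np.float64(32.0)] [array([ 427., -235.]), array([39., 61.]), np.float64(31.0)]
[415. 245.] hue [23. 47. 78.] foot [ 0.412 -0.327] fin [ 0.412 -0.327  0.069] finang 171.0 allang 178.0 rect [array([ 412., -329.]), array([17., 34.]), np.float64(85.0)] [array([ 412., -327.]), array([58., 35.]), np.float64(1.0)]
bay 303 282 [0.02998363 0.9995504  0.6602813  0.06767321] [0.04232342 0.99910396 0.61800176 0.06960323] 88.2818 87.57432
entry 88 121 [ 0.99965876 -0.02612233  0.54997456 -0.08750151] [ 0.99999297 -0.00375188  0.53981906 -0.13003004] -1.4968692 -0.21496753
[ 0.47682614 -0.14219943] [0.6699496  0.20051769]
```

Call:
{"op": "apply_moves", "data": {
  "targets": [
    {"roll":0.85,"hand":50},
    {"roll":0.85},
    {"roll":0.85},
    {"roll":0.85},
    {"roll":0.85},
    {"roll":0.85},
    {"dx":0.77,"dy":-0.77},
    {"dx":0.77,"dy":-0.77},
    {"dx":0.77,"dy":-0.77},
    {"dx":0.77,"dy":-0.77},
    {"dx":0.77,"dy":-0.77},
    {"dz":0.9}
  ],
  "force": 25
}}

```text
invalid input
```

```bash
cat > go.py <<'E'
import sys
from h import *
# usage: go.py x y z yaw ; or 't' x y z yaw (track frame mm for xy)
TH=np.radians(-2.0); O=np.array([.5605,-.0343]); RT=np.array([[np.cos(TH),-np.sin(TH)],[np.sin(TH),np.cos(TH)]])
s=observe(); p=np.array(s["ee_pos"]); R=np.array(s["tcp_rot"]); yaw=np.degrees(np.arctan2(R[1,0],R[0,0]))
print("t",round(s["t"],1),"p",np.round(p,4),"yaw",round(yaw,1),"track",np.round(RT.T@(p[:2]-O)*1000,1),"open",round(s["opening"]*94,1),"ff",np.round(s["finger_force"],1),"F",np.round(s["wrist_force"],1),"q6",round(np.degrees(s["joint_positions"][5])))
a=sys.argv[1:]
if a:
    tr=a[0]=='t'; a=[float(v) for v in a[tr:]]
    xy=np.array(a[:2]); 
    if tr: xy=O+RT@(xy/1000)
    ty=a[3]+(-2 if tr else 0)
    print("target",np.round(xy,4),"roll units",round((yaw-ty)/5,2))
    d=np.r_[xy,a[2]]-p
    print("units now",np.round(R.T@d/0.05,2))
    c,q=np.cos(np.radians(ty)),np.sin(np.radians(ty)); R2=np.array([[c,q,0],[q,-c,0],[0,0,-1]])
    print("units after roll",np.round(R2.T@d/0.05,2))
E
python3 go.py .412 -.327 .03 -3
```

```text
t 0.2 p [ 0.21   -0.5082  0.2051] yaw 22.4 track [-333.8 -485.8] open 94.1 ff 0.0 F [-0.8  1.   0.4] q6 -4
target [ 0.412 -0.327] roll units 5.09
units now [ 5.12 -1.8   3.5 ]
units after roll [ 3.85 -3.83  3.5 ]
```

Call:
{"op": "apply_moves", "data": {
  "targets": [
    {"dx":0,"dy":0,"dz":0,"roll":0.85,"hand":50},
    {"dx":0,"dy":0,"dz":0,"roll":0.85,"hand":50},
    {"dx":0,"dy":0,"dz":0,"roll":0.85,"hand":50},
    {"dx":0,"dy":0,"dz":0,"roll":0.85,"hand":50},
    {"dx":0,"dy":0,"dz":0,"roll":0.85,"hand":50},
    {"dx":0,"dy":0,"dz":0,"roll":0.85,"hand":50},
    {"dx":0.77,"dy":-0.77,"dz":0,"roll":0,"hand":50},
    {"dx":0.77,"dy":-0.77,"dz":0,"roll":0,"hand":50},
    {"dx":0.77,"dy":-0.77,"dz":0,"roll":0,"hand":50},
    {"dx":0.77,"dy":-0.77,"dz":0.6,"roll":0,"hand":50},
    {"dx":0.77,"dy":-0.77,"dz":0.6,"roll":0,"hand":50},
    {"dx":0,"dy":0,"dz":0.3,"roll":0,"hand":50}
  ],
  "force": 25
}}

```text
t: 1.4
ee_pos: [0.3891, -0.346, 0.1406]
tcp_rot: [[0.999, -0.049, -0.001], [-0.049, -0.999, 0.002], [-0.001, -0.002, -1.0]]
wrist_force: [-0.1, -0.9, -1.3]
opening: 0.531
finger_force: 0.0
```

```bash
python3 go.py .412 -.327 .03 -3
python3 - <<'E'
from h import *
g=snap("side"); save(g,"pics/s1.png",(220,230,400,350),4)
E
```

```text
t 1.4 p [ 0.3891 -0.346   0.1406] yaw -2.8 track [-160.4 -317.5] open 50.0 ff 0.0 F [-0.1 -0.9 -1.3] q6 47
target [ 0.412 -0.327] roll units 0.04
units now [ 0.44 -0.4   2.21]
units after roll [ 0.44 -0.4   2.21]
```

View pics/s1.png

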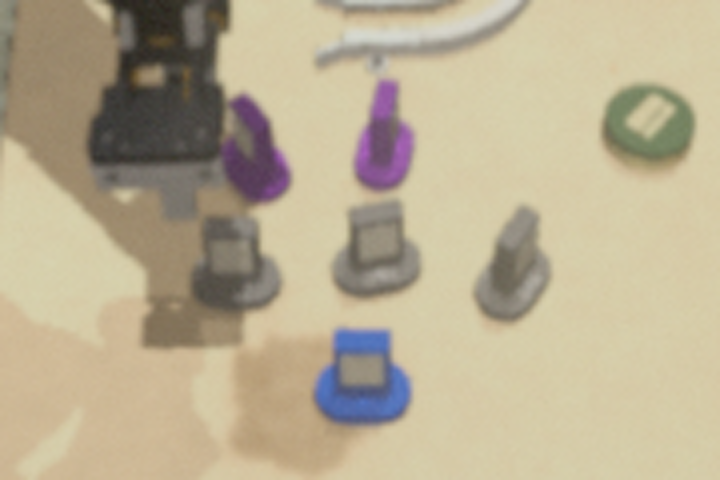

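The greys are confirmed at crop (235,262), (377,250) and (512,262). The gripper is up and left of the first grey. I let the arm settle.

Call:
{"op": "apply_moves", "data": {
  "targets": [
    {"dx":0,"dy":0,"dz":0,"roll":0,"hand":50},
    {"dx":0,"dy":0,"dz":0,"roll":0,"hand":50}
  ]
}}

```text
t: 1.65
ee_pos: [0.3865, -0.3503, 0.1431]
tcp_rot: [[0.999, -0.054, 0.001], [-0.054, -0.999, -0.001], [0.001, 0.001, -1.0]]
wrist_force: [-0.2, 0.2, 0.5]
opening: 0.528
finger_force: 0.0
```

```bash
python3 go.py .412 -.327 .03 -3
```

```text
t 1.6 p [ 0.3865 -0.3503  0.1431] yaw -3.1 track [-162.8 -321.9] open 49.6 ff 0.0 F [-0.2  0.2  0.5] q6 47
target [ 0.412 -0.327] roll units -0.02
units now [ 0.48 -0.49  2.26]
units after roll [ 0.48 -0.49  2.26]
```

Call:
{"op": "apply_moves", "data": {
  "targets": [
    {"dx":0.24,"dy":-0.25,"dz":0,"roll":0,"hand":50},
    {"dx":0.24,"dy":-0.24,"dz":0,"roll":0,"hand":50},
    {"dx":0,"dy":0,"dz":0.3,"roll":0,"hand":50},
    {"dx":0,"dy":0,"dz":0.3,"roll":0,"hand":50},
    {"dx":0,"dy":0,"dz":0.3,"roll":0,"hand":50},
    {"dx":0,"dy":0,"dz":0.3,"roll":0,"hand":50},
    {"dx":0,"dy":0,"dz":0.3,"roll":0,"hand":50},
    {"dx":0,"dy":0,"dz":0.3,"roll":0,"hand":50},
    {"dx":0,"dy":0,"dz":0.26,"roll":0,"hand":50},
    {"dx":0,"dy":0,"dz":0.2,"roll":0,"hand":50},
    {"dx":0,"dy":0,"dz":0,"roll":0,"hand":50}
  ]
}}

```text
t: 2.75
ee_pos: [0.4115, -0.3263, 0.0284]
tcp_rot: [[0.999, -0.054, -0.001], [-0.054, -0.999, 0.001], [-0.001, -0.001, -1.0]]
wrist_force: [-0.1, -0.4, 0.5]
opening: 0.53
finger_force: 0.0
```

```bash
python3 go.py .412 -.327 .03 -3
```

```text
t 2.8 p [ 0.4115 -0.3263  0.0284] yaw -3.1 track [-138.7 -297.1] open 49.9 ff 0.0 F [-0.1 -0.4  0.5] q6 51
target [ 0.412 -0.327] roll units -0.02
units now [ 0.01  0.01 -0.03]
units after roll [ 0.01  0.01 -0.03]
```

Call:
{"op": "apply_moves", "data": {
  "targets": [
    {"dx":0,"dy":0,"dz":0,"roll":0,"hand":8},
    {"dx":0,"dy":0,"dz":0,"roll":0,"hand":8},
    {"dx":0,"dy":0,"dz":0,"roll":0,"hand":8},
    {"dx":0,"dy":0,"dz":0,"roll":0,"hand":8},
    {"dx":0,"dy":0,"dz":0,"roll":0,"hand":8},
    {"dx":0,"dy":0,"dz":0,"roll":0,"hand":8},
    {"dx":0,"dy":0,"dz":-0.12,"roll":0,"hand":8},
    {"dx":0,"dy":0,"dz":0,"roll":0,"hand":8},
    {"dx":-0.3,"dy":0,"dz":0,"roll":0,"hand":8},
    {"dx":-0.4,"dy":0,"dz":0,"roll":0,"hand":8},
    {"dx":-0.4,"dy":0,"dz":0,"roll":0,"hand":8},
    {"dx":-0.1,"dy":0,"dz":0,"roll":0,"hand":8}
  ],
  "force": 30
}}

```text
t: 3.95
ee_pos: [0.3507, -0.3228, 0.0351]
tcp_rot: [[0.999, -0.054, -0.001], [-0.054, -0.999, 0.001], [-0.001, -0.001, -1.0]]
wrist_force: [0.7, -0.3, -0.3]
opening: 0.169
finger_force: 30.0
```

```bash
python3 go.py .35 -.105 .034 -2
```

```text
t 4.0 p [ 0.3507 -0.3228  0.0351] yaw -3.1 track [-199.6 -295.6] open 15.9 ff 30.0 F [ 0.7 -0.3 -0.3] q6 46
target [ 0.35  -0.105] roll units -0.22
units now [-0.25 -4.35  0.02]
units after roll [-0.17 -4.35  0.02]
```

Call:
{"op": "apply_moves", "data": {
  "targets": [
    {"dx":0,"dy":-0.35,"dz":0,"roll":0,"hand":8},
    {"dx":0,"dy":-0.4,"dz":0,"roll":0,"hand":8},
    {"dx":0,"dy":-0.4,"dz":0,"roll":-0.2,"hand":8},
    {"dx":0,"dy":-0.4,"dz":0,"roll":0,"hand":8},
    {"dx":0,"dy":-0.4,"dz":0,"roll":0,"hand":8},
    {"dx":0,"dy":-0.4,"dz":0,"roll":0,"hand":8},
    {"dx":0,"dy":-0.4,"dz":0,"roll":0,"hand":8},
    {"dx":0,"dy":-0.4,"dz":0,"roll":0,"hand":8},
    {"dx":0,"dy":-0.4,"dz":0,"roll":0,"hand":8},
    {"dx":0,"dy":-0.4,"dz":0,"roll":0,"hand":8},
    {"dx":0,"dy":-0.3,"dz":0,"roll":0,"hand":8},
    {"dx":0,"dy":0,"dz":0,"roll":0,"hand":8}
  ]
}}

```text
t: 5.15
ee_pos: [0.3609, -0.1089, 0.0353]
tcp_rot: [[0.999, -0.033, 0.0], [-0.033, -0.999, 0.0], [0.0, -0.0, -1.0]]
wrist_force: [-0.5, -0.4, -1.7]
opening: 0.167
finger_force: 30.0
```

```bash
python3 go.py t -130 -75 .0282 0
python3 - <<'E'
from h import *
g=snap("top"); save(g,"pics/t2.png",(290,150,450,290),4)
E
```

```text
t 5.2 p [ 0.3609 -0.1089  0.0353] yaw -1.9 track [-196.8  -81.5] open 15.7 ff 30.0 F [-0.5 -0.4 -1.7] q6 70
target [ 0.428  -0.1047] roll units 0.02
units now [ 1.34 -0.13  0.14]
units after roll [ 1.34 -0.13  0.14]
```

View pics/t2.png

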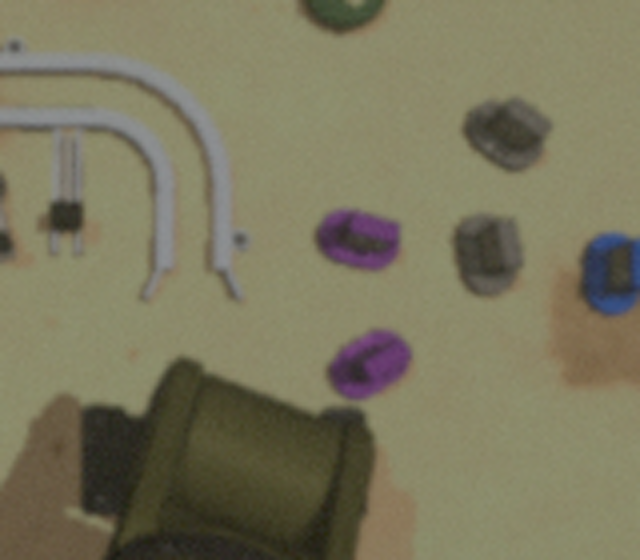

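The purple carriers are undisturbed. The mouth guides show at crop (150,290) to (238,292), and the arm is below them. I move to the entry line, lower, and slide in.

Call:
{"op": "apply_moves", "data": {
  "targets": [
    {"dx":0.34,"dy":-0.13,"dz":0,"roll":0,"hand":8},
    {"dx":0.5,"dy":0,"dz":0,"roll":0,"hand":8},
    {"dx":0.5,"dy":0,"dz":0.06,"roll":0,"hand":8},
    {"dx":0,"dy":0,"dz":0.07,"roll":0,"hand":8},
    {"dx":0.2,"dy":0,"dz":0,"roll":0,"hand":8},
    {"dx":0.2,"dy":0,"dz":0,"roll":0,"hand":8},
    {"dx":0.2,"dy":0,"dz":0,"roll":0,"hand":8},
    {"dx":0.2,"dy":0,"dz":0,"roll":0,"hand":8},
    {"dx":0.2,"dy":0,"dz":0,"roll":0,"hand":8},
    {"dx":0,"dy":0,"dz":0,"roll":0,"hand":8}
  ]
}}

```text
t: 6.2
ee_pos: [0.4786, -0.109, 0.029]
tcp_rot: [[0.999, -0.036, 0.001], [-0.036, -0.999, -0.0], [0.001, 0.0, -1.0]]
wrist_force: [2.4, -1.0, 4.0]
opening: 0.17
finger_force: 30.0
```

```bash
python3 go.py t 0 -75 .0282 0
```

```text
t 6.2 p [ 0.4786 -0.109   0.029 ] yaw -2.1 track [-79.2 -77.5] open 16.0 ff 30.0 F [ 2.4 -1.   4. ] q6 75
target [ 0.5579 -0.1093] roll units -0.01
units now [ 1.58 -0.05  0.02]
units after roll [ 1.58 -0.05  0.02]
```

Call:
{"op": "apply_moves", "data": {
  "targets": [
    {"dx":0.16,"dy":-0.05,"dz":0,"roll":0,"hand":8},
    {"dx":0.16,"dy":0,"dz":0,"roll":0,"hand":8},
    {"dx":0.16,"dy":0,"dz":0,"roll":0,"hand":8},
    {"dx":0.16,"dy":0,"dz":0,"roll":0,"hand":8},
    {"dx":0.16,"dy":0,"dz":0,"roll":0,"hand":8},
    {"dx":0.16,"dy":0,"dz":0,"roll":0,"hand":8},
    {"dx":0,"dy":0,"dz":0,"roll":0,"hand":8}
  ]
}}

```text
t: 6.9
ee_pos: [0.5263, -0.1081, 0.029]
tcp_rot: [[0.999, -0.036, 0.001], [-0.036, -0.999, -0.0], [0.001, 0.0, -1.0]]
wrist_force: [1.9, -0.2, 3.4]
opening: 0.172
finger_force: 30.0
```

```bash
python3 go.py t 0 -75 .0282 0
```

```text
t 6.9 p [ 0.5263 -0.1081  0.029 ] yaw -2.1 track [-31.6 -74.9] open 16.1 ff 30.0 F [ 1.9 -0.2  3.4] q6 77
target [ 0.5579 -0.1093] roll units -0.01
units now [0.63 0.   0.02]
units after roll [0.63 0.   0.02]
```

Call:
{"op": "apply_moves", "data": {
  "targets": [
    {"dx":0.16,"dy":0,"dz":0,"roll":0,"hand":8},
    {"dx":0.16,"dy":0,"dz":0,"roll":0,"hand":8},
    {"dx":0.16,"dy":0,"dz":0,"roll":0,"hand":8},
    {"dx":0.15,"dy":0,"dz":0,"roll":0,"hand":8},
    {"dx":0.131,"dy":-0.006,"dz":0,"roll":-1,"hand":8},
    {"dx":0.131,"dy":-0.006,"dz":0,"roll":-1,"hand":8},
    {"dx":0.131,"dy":-0.006,"dz":0,"roll":-1,"hand":8},
    {"dx":0.131,"dy":-0.006,"dz":0,"roll":-1,"hand":8},
    {"dx":0,"dy":0,"dz":0,"roll":0,"hand":8}
  ]
}}

```text
t: 7.8
ee_pos: [0.5834, -0.1054, 0.029]
tcp_rot: [[0.95, 0.311, 0.001], [0.311, -0.95, -0.0], [0.001, 0.0, -1.0]]
wrist_force: [0.5, 0.8, 5.1]
opening: 0.17
finger_force: 30.0
```

```bash
python3 go.py t 25.7 -70.5 .0282 20
```

```text
t 7.8 p [ 0.5834 -0.1054  0.029 ] yaw 18.1 track [ 25.4 -70.3] open 16.0 ff 30.0 F [0.5 0.8 5.1] q6 58
target [ 0.5837 -0.1057] roll units 0.02
units now [0.   0.01 0.02]
units after roll [0.   0.01 0.02]
```

Call:
{"op": "apply_moves", "data": {
  "targets": [
    {"dx":0.131,"dy":-0.006,"dz":0,"roll":-1,"hand":8},
    {"dx":0.131,"dy":-0.006,"dz":0,"roll":-1,"hand":8},
    {"dx":0.131,"dy":-0.006,"dz":0,"roll":-1,"hand":8},
    {"dx":0.131,"dy":-0.006,"dz":0,"roll":-1,"hand":8},
    {"dx":0.131,"dy":-0.006,"dz":0,"roll":-1,"hand":8},
    {"dx":0.131,"dy":-0.006,"dz":0,"roll":-1,"hand":8},
    {"dx":0.131,"dy":-0.006,"dz":0,"roll":-1,"hand":8},
    {"dx":0.131,"dy":-0.006,"dz":0,"roll":-1,"hand":8},
    {"dx":0,"dy":0,"dz":0,"roll":0,"hand":8}
  ]
}}

```text
t: 8.7
ee_pos: [0.6238, -0.0734, 0.029]
tcp_rot: [[0.529, 0.849, 0.001], [0.849, -0.529, -0.0], [0.0, 0.001, -1.0]]
wrist_force: [0.2, 2.1, 4.5]
opening: 0.172
finger_force: 30.0
```

```bash
python3 go.py t 65 -37.5 .0282 60
```

```text
t 8.7 p [ 0.6238 -0.0734  0.029 ] yaw 58.1 track [ 64.6 -36.9] open 16.1 ff 30.0 F [0.2 2.1 4.5] q6 22
target [ 0.6242 -0.074 ] roll units 0.01
units now [-0.01  0.01  0.02]
units after roll [-0.01  0.01  0.02]
```

Call:
{"op": "apply_moves", "data": {
  "targets": [
    {"dx":0.131,"dy":-0.006,"dz":0,"roll":-1,"hand":8},
    {"dx":0.131,"dy":-0.006,"dz":0,"roll":-1,"hand":8},
    {"dx":0.131,"dy":-0.006,"dz":0,"roll":-1,"hand":8},
    {"dx":0.131,"dy":-0.006,"dz":0,"roll":-1,"hand":8},
    {"dx":0.131,"dy":-0.006,"dz":0,"roll":-1,"hand":8},
    {"dx":0.131,"dy":-0.006,"dz":0,"roll":-1,"hand":8},
    {"dx":0.2,"dy":0,"dz":0,"roll":0,"hand":8},
    {"dx":0.2,"dy":0,"dz":0,"roll":0,"hand":8},
    {"dx":0,"dy":0,"dz":0,"roll":0,"hand":8}
  ]
}}

```text
t: 9.6
ee_pos: [0.6357, -0.0156, 0.029]
tcp_rot: [[0.038, 0.999, 0.001], [0.999, -0.038, 0.0], [0.0, 0.001, -1.0]]
wrist_force: [0.6, 3.6, 4.3]
opening: 0.17
finger_force: 30.0
```

```bash
python3 go.py t 75 195 .0282 90
```

```text
t 9.6 p [ 0.6357 -0.0156  0.029 ] yaw 87.8 track [74.5 21.3] open 15.9 ff 30.0 F [0.6 3.6 4.3] q6 -3
target [0.6423 0.158 ] roll units -0.03
units now [ 3.47 -0.    0.02]
units after roll [3.47 0.01 0.02]
```

Call:
{"op": "apply_moves", "data": {
  "targets": [
    {"dx":0.3,"dy":0,"dz":0,"roll":-0.03,"hand":8},
    {"dx":0.3,"dy":0,"dz":0,"roll":0,"hand":8},
    {"dx":0.3,"dy":0,"dz":0,"roll":0,"hand":8},
    {"dx":0.3,"dy":0,"dz":0,"roll":0,"hand":8},
    {"dx":0.3,"dy":0,"dz":0,"roll":0,"hand":8},
    {"dx":0.3,"dy":0,"dz":0,"roll":0,"hand":8},
    {"dx":0.3,"dy":0,"dz":0,"roll":0,"hand":8},
    {"dx":0.3,"dy":0,"dz":0,"roll":0,"hand":8},
    {"dx":0.3,"dy":0,"dz":0,"roll":0,"hand":8},
    {"dx":0.3,"dy":0,"dz":0,"roll":0,"hand":8},
    {"dx":0.3,"dy":0,"dz":0,"roll":0,"hand":8},
    {"dx":0.15,"dy":0,"dz":0,"roll":0,"hand":8}
  ]
}}

```text
t: 10.8
ee_pos: [0.6416, 0.1563, 0.029]
tcp_rot: [[0.035, 0.999, 0.001], [0.999, -0.035, -0.001], [-0.001, 0.001, -1.0]]
wrist_force: [0.3, -4.8, 6.9]
opening: 0.164
finger_force: 30.0
```

```bash
python3 go.py t 75 198 .0282 90
```

```text
t 10.8 p [0.6416 0.1563 0.029 ] yaw 88.0 track [ 74.4 193.3] open 15.4 ff 30.0 F [ 0.3 -4.8  6.9] q6 13
target [0.6424 0.161 ] roll units 0.0
units now [0.09 0.01 0.02]
units after roll [0.09 0.01 0.02]
```

Call:
{"op": "apply_moves", "data": {
  "targets": [
    {"dx":0,"dy":0,"dz":0,"roll":0,"hand":45},
    {"dx":0,"dy":0,"dz":0,"roll":0,"hand":45},
    {"dx":0,"dy":0,"dz":0,"roll":0,"hand":45},
    {"dx":0,"dy":0,"dz":-0.4,"roll":0,"hand":45},
    {"dx":0,"dy":0,"dz":-0.5,"roll":0,"hand":45},
    {"dx":0,"dy":0,"dz":-0.5,"roll":0,"hand":45},
    {"dx":0,"dy":0,"dz":-0.5,"roll":0,"hand":45},
    {"dx":-0.5,"dy":0,"dz":-0.5,"roll":0.8,"hand":45},
    {"dx":-0.6,"dy":0,"dz":0,"roll":0.8,"hand":45},
    {"dx":-0.6,"dy":0,"dz":0,"roll":0.8,"hand":45},
    {"dx":-0.6,"dy":0.1,"dz":0,"roll":0.8,"hand":45},
    {"dx":-0.6,"dy":0.1,"dz":0,"roll":0.8,"hand":45}
  ]
}}

```text
t: 12.0
ee_pos: [0.6252, 0.0098, 0.1485]
tcp_rot: [[0.376, 0.926, -0.0], [0.926, -0.376, 0.0], [-0.0, -0.0, -1.0]]
wrist_force: [1.0, 0.4, -0.3]
opening: 0.479
finger_force: 0.0
```

Call:
{"op": "apply_moves", "data": {
  "targets": [
    {"dx":-0.6,"dy":0.2,"dz":0,"roll":1,"hand":45},
    {"dx":-0.6,"dy":0.3,"dz":0,"roll":1,"hand":45},
    {"dx":-0.6,"dy":0.4,"dz":0,"roll":1,"hand":45},
    {"dx":0,"dy":0,"dz":0,"roll":0,"hand":45}
  ]
}}

```text
t: 12.4
ee_pos: [0.6241, -0.0939, 0.1484]
tcp_rot: [[0.606, 0.795, -0.0], [0.795, -0.606, -0.0], [-0.001, -0.0, -1.0]]
wrist_force: [-0.6, -0.1, -0.9]
opening: 0.484
finger_force: 0.0
```

```bash
python3 go.py .506 -.324 .12 9
python3 - <<'E'
from meas import *
g=snap("top"); carriers(g); save(g,"pics/t3.png",(225,150,465,260),3.3)
E
```

```text
t 12.4 p [ 0.6241 -0.0939  0.1484] yaw 52.7 track [ 65.7 -57.3] open 45.5 ff 0.0 F [-0.6 -0.1 -0.9] q6 25
target [ 0.506 -0.324] roll units 8.74
units now [-5.09  0.91  0.57]
units after roll [-3.05  4.18  0.57]
[417. 182.] hue [23.  46.  88.5] foot [ 0.598 -0.346] fin [ 0.596 -0.345  0.068] finang 50.0 allang 46.0 rect [array([ 597., -346.]), array([36., 17.]), np.float64(50.0)] [array([ 596., -344.]), array([62., 37.]), np.float64(40.0)]
[379. 209.] hue [148.   94.5  98. ] foot [ 0.52  -0.232] fin [ 0.518 -0.231  0.069] finang 75.0 allang 64.0 rect [array([ 519., -232.]), array([36., 16.]), np.float64(74.0)] [array([ 520., -232.]), array([59., 41.]), np.float64(77.0)]
[412. 213.] hue [21. 46. 89.] foot [ 0.507 -0.326] fin [ 0.507 -0.324  0.069] finang 7.0 allang 12.0 rect [array([ 507., -327.]), array([36., 18.]), np.float64(11.0)] [array([ 506., -324.]), array([60., 37.]), np.float64(14.0)]
[444. 217.] hue [111.  97.  95.] foot [ 0.491 -0.419] fin [ 0.489 -0.416  0.069] finang 176.0 allang 2.0 rect [array([ 491., -418.]), array([16., 36.]), np.float64(83.0)] [array([ 490., -416.]), array([58., 36.]), np.float64(9.0)]
[382. 240.] hue [148.   95.  103.5] foot [ 0.427 -0.234] fin [ 0.427 -0.234  0.07 ] finang 122.0 allang 130.0 rect [array([ 428., -235.]), array([16., 38.]), np.float64(32.0)] [array([ 427., -235.]), array([40., 59.]), np.float64(31.0)]
```

View pics/t3.png

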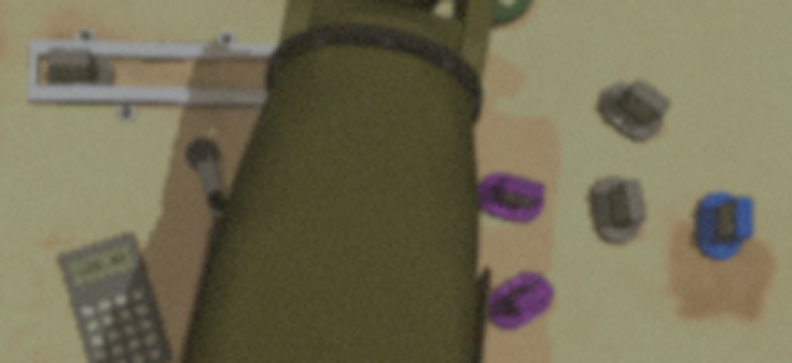

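The first carrier is at the bay end, at crop (75,68). The second grey, at (412,213), has not moved, so I fetch it.

Call:
{"op": "apply_moves", "data": {
  "targets": [
    {"dx":-0.5,"dy":0,"dz":0,"roll":0.97,"hand":45},
    {"dx":-0.5,"dy":0,"dz":0,"roll":0.97,"hand":45},
    {"dx":0,"dy":0,"dz":0,"roll":0.97,"hand":45},
    {"dx":0,"dy":0,"dz":0,"roll":0.97,"hand":45},
    {"dx":0,"dy":0,"dz":0,"roll":0.97,"hand":45},
    {"dx":0,"dy":0,"dz":0,"roll":0.97,"hand":45},
    {"dx":0,"dy":0,"dz":0,"roll":0.97,"hand":45},
    {"dx":0,"dy":0,"dz":0,"roll":0.97,"hand":45},
    {"dx":0,"dy":0,"dz":0,"roll":0.98,"hand":45},
    {"dx":0,"dy":0,"dz":0,"roll":0,"hand":45}
  ]
}}

```text
t: 13.45
ee_pos: [0.5929, -0.1275, 0.1486]
tcp_rot: [[0.987, 0.164, -0.0], [0.164, -0.987, 0.0], [-0.0, -0.0, -1.0]]
wrist_force: [0.6, 0.3, 0.1]
opening: 0.477
finger_force: 0.0
```

```bash
python3 go.py .5065 -.324 .12 9
```

```text
t 13.4 p [ 0.5929 -0.1275  0.1486] yaw 9.4 track [ 35.7 -92. ] open 44.8 ff 0.0 F [0.6 0.3 0.1] q6 65
target [ 0.5065 -0.324 ] roll units 0.08
units now [-2.35  3.6   0.57]
units after roll [-2.32  3.61  0.57]
```

Call:
{"op": "apply_moves", "data": {
  "targets": [
    {"dx":-0.29,"dy":0.45,"dz":0,"roll":0.08,"hand":45},
    {"dx":-0.29,"dy":0.45,"dz":0,"roll":0,"hand":45},
    {"dx":-0.29,"dy":0.45,"dz":0,"roll":0,"hand":45},
    {"dx":-0.29,"dy":0.45,"dz":0,"roll":0,"hand":45},
    {"dx":-0.29,"dy":0.45,"dz":0,"roll":0,"hand":45},
    {"dx":-0.29,"dy":0.45,"dz":0,"roll":0,"hand":45},
    {"dx":-0.29,"dy":0.45,"dz":0,"roll":0,"hand":45},
    {"dx":-0.29,"dy":0.45,"dz":0,"roll":0,"hand":45},
    {"dx":0,"dy":0,"dz":0.3,"roll":0,"hand":45},
    {"dx":0,"dy":0,"dz":0.3,"roll":0,"hand":45},
    {"dx":0,"dy":0,"dz":0,"roll":0,"hand":45}
  ]
}}

```text
t: 14.55
ee_pos: [0.5061, -0.3227, 0.1158]
tcp_rot: [[0.987, 0.159, -0.004], [0.159, -0.987, 0.003], [-0.003, -0.003, -1.0]]
wrist_force: [0.2, -0.2, -0.2]
opening: 0.478
finger_force: 0.0
```

```bash
python3 go.py .5065 -.324 .029 9
```

```text
t 14.6 p [ 0.5061 -0.3227  0.1158] yaw 9.1 track [ -44.3 -290.2] open 45.0 ff 0.0 F [ 0.2 -0.2 -0.2] q6 45
target [ 0.5065 -0.324 ] roll units 0.02
units now [0.01 0.03 1.74]
units after roll [0.   0.03 1.74]
```

Call:
{"op": "apply_moves", "data": {
  "targets": [
    {"dx":0,"dy":0.03,"dz":0.3,"roll":0,"hand":45},
    {"dx":0,"dy":0,"dz":0.3,"roll":0,"hand":45},
    {"dx":0,"dy":0,"dz":0.3,"roll":0,"hand":45},
    {"dx":0,"dy":0,"dz":0.3,"roll":0,"hand":45},
    {"dx":0,"dy":0,"dz":0.3,"roll":0,"hand":45},
    {"dx":0,"dy":0,"dz":0.24,"roll":0,"hand":45},
    {"dx":0,"dy":0,"dz":0,"roll":0,"hand":8},
    {"dx":0,"dy":0,"dz":0,"roll":0,"hand":8},
    {"dx":0,"dy":0,"dz":0,"roll":0,"hand":8},
    {"dx":0,"dy":0,"dz":0,"roll":0,"hand":8},
    {"dx":0,"dy":0,"dz":0,"roll":0,"hand":8},
    {"dx":0,"dy":0,"dz":-0.12,"roll":0,"hand":8}
  ]
}}

```text
t: 15.75
ee_pos: [0.5066, -0.3257, 0.0374]
tcp_rot: [[0.988, 0.156, -0.001], [0.156, -0.988, 0.001], [-0.001, -0.001, -1.0]]
wrist_force: [-0.2, -0.5, -1.2]
opening: 0.169
finger_force: 30.0
```

```bash
python3 go.py .35 -.324 .035 -2
```

```text
t 15.8 p [ 0.5066 -0.3257  0.0374] yaw 9.0 track [ -43.7 -293.1] open 15.9 ff 30.0 F [-0.2 -0.5 -1.2] q6 45
target [ 0.35  -0.324] roll units 2.2
units now [-3.09 -0.52  0.05]
units after roll [-3.13  0.07  0.05]
```

Call:
{"op": "apply_moves", "data": {
  "targets": [
    {"dx":0,"dy":0,"dz":0,"roll":0.74,"hand":8},
    {"dx":0,"dy":0,"dz":0,"roll":0.73,"hand":8},
    {"dx":0,"dy":0,"dz":0,"roll":0.73,"hand":8},
    {"dx":-0.3,"dy":0,"dz":0,"roll":0,"hand":8},
    {"dx":-0.4,"dy":0,"dz":0,"roll":0,"hand":8},
    {"dx":-0.4,"dy":0,"dz":0,"roll":0,"hand":8},
    {"dx":-0.4,"dy":0,"dz":0,"roll":0,"hand":8},
    {"dx":-0.4,"dy":0,"dz":0,"roll":0,"hand":8},
    {"dx":-0.4,"dy":0,"dz":0,"roll":0,"hand":8},
    {"dx":-0.4,"dy":0,"dz":0,"roll":0,"hand":8},
    {"dx":-0.4,"dy":0,"dz":0,"roll":0,"hand":8},
    {"dx":-0.1,"dy":0,"dz":0,"roll":0,"hand":8}
  ]
}}

```text
t: 16.95
ee_pos: [0.3458, -0.3202, 0.038]
tcp_rot: [[0.999, -0.036, -0.0], [-0.036, -0.999, 0.0], [-0.0, -0.0, -1.0]]
wrist_force: [-0.3, -0.2, -1.1]
opening: 0.169
finger_force: 30.0
```

Call:
{"op": "apply_moves", "data": {
  "targets": [
    {"dx":0,"dy":-0.35,"dz":0,"roll":0,"hand":8},
    {"dx":0,"dy":-0.4,"dz":0,"roll":0,"hand":8},
    {"dx":0,"dy":-0.4,"dz":0,"roll":0,"hand":8},
    {"dx":0,"dy":-0.4,"dz":0,"roll":0,"hand":8},
    {"dx":0,"dy":-0.4,"dz":0,"roll":0,"hand":8},
    {"dx":0,"dy":-0.4,"dz":0,"roll":0,"hand":8},
    {"dx":0,"dy":-0.4,"dz":0,"roll":0,"hand":8},
    {"dx":0,"dy":-0.4,"dz":0,"roll":0,"hand":8},
    {"dx":0,"dy":-0.4,"dz":0,"roll":0,"hand":8},
    {"dx":0,"dy":-0.4,"dz":0,"roll":0,"hand":8},
    {"dx":0,"dy":-0.4,"dz":0,"roll":0,"hand":8},
    {"dx":0,"dy":0,"dz":0,"roll":0,"hand":8}
  ]
}}

```text
t: 18.15
ee_pos: [0.3551, -0.1015, 0.038]
tcp_rot: [[0.999, -0.033, 0.0], [-0.033, -0.999, 0.0], [0.0, -0.0, -1.0]]
wrist_force: [0.3, 0.1, -1.6]
opening: 0.168
finger_force: 30.0
```

```bash
python3 go.py t -130 -75 .030 0
```

```text
t 18.1 p [ 0.3551 -0.1015  0.038 ] yaw -1.9 track [-202.9  -74.4] open 15.8 ff 30.0 F [ 0.3  0.1 -1.6] q6 70
target [ 0.428  -0.1047] roll units 0.02
units now [1.46 0.02 0.16]
units after roll [1.46 0.01 0.16]
```

Call:
{"op": "apply_moves", "data": {
  "targets": [
    {"dx":0.4,"dy":0,"dz":0,"roll":0.02,"hand":8},
    {"dx":0.4,"dy":0,"dz":0,"roll":0,"hand":8},
    {"dx":0.4,"dy":0,"dz":0,"roll":0,"hand":8},
    {"dx":0.26,"dy":0,"dz":0.07,"roll":0,"hand":8},
    {"dx":0,"dy":0,"dz":0.07,"roll":0,"hand":8},
    {"dx":0,"dy":0,"dz":0,"roll":0,"hand":8}
  ]
}}

```text
t: 18.75
ee_pos: [0.4292, -0.1064, 0.0317]
tcp_rot: [[0.999, -0.037, 0.004], [-0.037, -0.999, -0.001], [0.004, 0.001, -1.0]]
wrist_force: [4.0, -0.1, 0.6]
opening: 0.167
finger_force: 30.0
```

```bash
python3 go.py t -75 -75 .030 0
```

```text
t 18.8 p [ 0.4292 -0.1064  0.0317] yaw -2.1 track [-128.7  -76.6] open 15.7 ff 30.0 F [ 4.  -0.1  0.6] q6 73
target [ 0.4829 -0.1066] roll units -0.02
units now [ 1.07 -0.03  0.04]
units after roll [ 1.07 -0.03  0.03]
```

Call:
{"op": "apply_moves", "data": {
  "targets": [
    {"dx":0.16,"dy":-0.03,"dz":0,"roll":-0.02,"hand":8},
    {"dx":0.16,"dy":0,"dz":0,"roll":0,"hand":8},
    {"dx":0.16,"dy":0,"dz":0,"roll":0,"hand":8},
    {"dx":0.16,"dy":0,"dz":0,"roll":0,"hand":8},
    {"dx":0.16,"dy":0,"dz":0,"roll":0,"hand":8},
    {"dx":0.16,"dy":0,"dz":0,"roll":0,"hand":8},
    {"dx":0.16,"dy":0,"dz":0,"roll":0,"hand":8},
    {"dx":0.16,"dy":0,"dz":0,"roll":0,"hand":8},
    {"dx":0.16,"dy":0,"dz":0,"roll":0,"hand":8},
    {"dx":0.16,"dy":0,"dz":0,"roll":0,"hand":8},
    {"dx":0.16,"dy":0,"dz":0,"roll":0,"hand":8},
    {"dx":0,"dy":0,"dz":0,"roll":0,"hand":8}
  ]
}}

```text
t: 19.95
ee_pos: [0.5164, -0.1078, 0.0313]
tcp_rot: [[0.999, -0.035, 0.002], [-0.035, -0.999, -0.0], [0.002, 0.0, -1.0]]
wrist_force: [3.0, 0.1, 4.2]
opening: 0.168
finger_force: 30.0
```

```bash
python3 go.py t 0 -75 .0315 0
```

```text
t 19.9 p [ 0.5164 -0.1078  0.0313] yaw -2.0 track [-41.5 -75. ] open 15.8 ff 30.0 F [3.  0.1 4.2] q6 76
target [ 0.5579 -0.1093] roll units -0.0
units now [ 0.83 -0.   -0.  ]
units after roll [ 0.83 -0.   -0.  ]
```

Call:
{"op": "apply_moves", "data": {
  "targets": [
    {"dx":0.21,"dy":0,"dz":0,"roll":0,"hand":8},
    {"dx":0.21,"dy":0,"dz":0,"roll":0,"hand":8},
    {"dx":0.21,"dy":0,"dz":0,"roll":0,"hand":8},
    {"dx":0.2,"dy":0,"dz":0,"roll":0,"hand":8},
    {"dx":0.131,"dy":-0.006,"dz":0,"roll":-1,"hand":8},
    {"dx":0.131,"dy":-0.006,"dz":0,"roll":-1,"hand":8},
    {"dx":0.131,"dy":-0.006,"dz":0,"roll":-1,"hand":8},
    {"dx":0.131,"dy":-0.006,"dz":0,"roll":-1,"hand":8},
    {"dx":0.131,"dy":-0.006,"dz":0,"roll":-1,"hand":8},
    {"dx":0.131,"dy":-0.006,"dz":0,"roll":-1,"hand":8},
    {"dx":0,"dy":0,"dz":0,"roll":0,"hand":8}
  ]
}}

```text
t: 21.05
ee_pos: [0.5954, -0.1003, 0.0313]
tcp_rot: [[0.881, 0.472, 0.001], [0.472, -0.881, -0.0], [0.001, 0.001, -1.0]]
wrist_force: [0.2, 1.4, 4.9]
opening: 0.169
finger_force: 30.0
```

```bash
python3 go.py t 37.5 -65 .0315 30
```

```text
t 21.1 p [ 0.5954 -0.1003  0.0313] yaw 28.2 track [ 37.2 -64.7] open 15.9 ff 30.0 F [0.2 1.4 4.9] q6 49
target [ 0.5957 -0.1006] roll units 0.04
units now [ 0.    0.01 -0.  ]
units after roll [ 0.    0.01 -0.  ]
```

Call:
{"op": "apply_moves", "data": {
  "targets": [
    {"dx":0.131,"dy":-0.006,"dz":0,"roll":-0.98,"hand":8},
    {"dx":0.131,"dy":-0.006,"dz":0,"roll":-1,"hand":8},
    {"dx":0.131,"dy":-0.006,"dz":0,"roll":-1,"hand":8},
    {"dx":0.131,"dy":-0.006,"dz":0,"roll":-1,"hand":8},
    {"dx":0.131,"dy":-0.006,"dz":0,"roll":-1,"hand":8},
    {"dx":0.131,"dy":-0.006,"dz":0,"roll":-1,"hand":8},
    {"dx":0.131,"dy":-0.006,"dz":0,"roll":-1,"hand":8},
    {"dx":0.131,"dy":-0.006,"dz":0,"roll":-1,"hand":8},
    {"dx":0.131,"dy":-0.006,"dz":0,"roll":-1,"hand":8},
    {"dx":0.131,"dy":-0.006,"dz":0,"roll":-1,"hand":8},
    {"dx":0.131,"dy":-0.006,"dz":0,"roll":-1,"hand":8},
    {"dx":0.131,"dy":-0.006,"dz":0,"roll":-0.98,"hand":8}
  ]
}}

```text
t: 22.25
ee_pos: [0.6351, -0.0369, 0.0314]
tcp_rot: [[0.035, 0.999, 0.002], [0.999, -0.035, -0.001], [-0.001, 0.002, -1.0]]
wrist_force: [0.5, -4.0, 4.5]
opening: 0.169
finger_force: 30.0
```

Call:
{"op": "apply_moves", "data": {
  "targets": [
    {"dx":0.2,"dy":0,"dz":0,"roll":0,"hand":8},
    {"dx":0.25,"dy":0,"dz":0,"roll":0,"hand":8},
    {"dx":0,"dy":0,"dz":0,"roll":0,"hand":8}
  ]
}}

```text
t: 22.55
ee_pos: [0.6359, -0.0129, 0.0313]
tcp_rot: [[0.038, 0.999, 0.001], [0.999, -0.038, 0.0], [0.0, 0.001, -1.0]]
wrist_force: [0.3, 3.3, 5.7]
opening: 0.171
finger_force: 30.0
```

```bash
python3 go.py t 75 133 .0315 90
```

```text
t 22.6 p [ 0.6359 -0.0129  0.0313] yaw 87.8 track [74.6 24. ] open 16.1 ff 30.0 F [0.3 3.3 5.7] q6 -2
target [0.6401 0.096 ] roll units -0.04
units now [ 2.18  0.   -0.  ]
units after roll [ 2.18  0.01 -0.  ]
```

Call:
{"op": "apply_moves", "data": {
  "targets": [
    {"dx":0.27,"dy":0,"dz":0,"roll":-0.04,"hand":8},
    {"dx":0.27,"dy":0,"dz":0,"roll":0,"hand":8},
    {"dx":0.27,"dy":0,"dz":0,"roll":0,"hand":8},
    {"dx":0.27,"dy":0,"dz":0,"roll":0,"hand":8},
    {"dx":0.27,"dy":0,"dz":0,"roll":0,"hand":8},
    {"dx":0.27,"dy":0,"dz":0,"roll":0,"hand":8},
    {"dx":0.27,"dy":0,"dz":0,"roll":0,"hand":8},
    {"dx":0.2,"dy":0,"dz":0,"roll":0,"hand":8},
    {"dx":0.1,"dy":0,"dz":0,"roll":0,"hand":8},
    {"dx":0,"dy":0,"dz":0,"roll":0,"hand":8}
  ]
}}

```text
t: 23.55
ee_pos: [0.6398, 0.0961, 0.0313]
tcp_rot: [[0.035, 0.999, 0.001], [0.999, -0.035, 0.0], [0.001, 0.001, -1.0]]
wrist_force: [0.3, 2.1, 5.6]
opening: 0.171
finger_force: 30.0
```

```bash
python3 go.py t 75 136 .0315 90
```

```text
t 23.6 p [0.6398 0.0961 0.0313] yaw 88.0 track [ 74.7 133.1] open 16.0 ff 30.0 F [0.3 2.1 5.6] q6 7
target [0.6402 0.099 ] roll units -0.0
units now [ 0.06  0.01 -0.  ]
units after roll [ 0.06  0.01 -0.  ]
```

Call:
{"op": "apply_moves", "data": {
  "targets": [
    {"dx":0,"dy":0,"dz":0,"roll":0,"hand":45},
    {"dx":0,"dy":0,"dz":0,"roll":0,"hand":45},
    {"dx":0,"dy":0,"dz":0,"roll":0,"hand":45},
    {"dx":0,"dy":0,"dz":-0.4,"roll":0,"hand":45},
    {"dx":0,"dy":0,"dz":-0.5,"roll":0,"hand":45},
    {"dx":0,"dy":0,"dz":-0.5,"roll":0,"hand":45},
    {"dx":0,"dy":0,"dz":-0.5,"roll":0,"hand":45},
    {"dx":-0.5,"dy":0,"dz":-0.4,"roll":0,"hand":45},
    {"dx":-0.6,"dy":0,"dz":0,"roll":0,"hand":45},
    {"dx":-0.6,"dy":0,"dz":0,"roll":0,"hand":45},
    {"dx":-0.6,"dy":0,"dz":0,"roll":0,"hand":45},
    {"dx":-0.6,"dy":0,"dz":0,"roll":0,"hand":45}
  ]
}}

```text
t: 24.75
ee_pos: [0.6341, -0.0504, 0.1455]
tcp_rot: [[0.035, 0.999, -0.0], [0.999, -0.035, 0.0], [0.0, -0.0, -1.0]]
wrist_force: [-0.1, -0.4, 0.6]
opening: 0.483
finger_force: 0.0
```

Call:
{"op": "apply_moves", "data": {
  "targets": [
    {"dx":-0.5,"dy":0,"dz":0,"roll":0.8,"hand":45},
    {"dx":-0.5,"dy":0,"dz":0,"roll":0.8,"hand":45},
    {"dx":-0.4,"dy":0,"dz":0,"roll":0.8,"hand":45},
    {"dx":-0.4,"dy":0.1,"dz":0,"roll":0.8,"hand":45},
    {"dx":-0.4,"dy":0.1,"dz":0,"roll":0.8,"hand":45},
    {"dx":-0.4,"dy":0.1,"dz":0,"roll":0.8,"hand":45},
    {"dx":-0.4,"dy":0.1,"dz":0,"roll":0.8,"hand":45},
    {"dx":-0.3,"dy":0.2,"dz":0,"roll":0.8,"hand":45},
    {"dx":0,"dy":0,"dz":0,"roll":0.8,"hand":45},
    {"dx":0,"dy":0,"dz":0,"roll":0.8,"hand":45},
    {"dx":0,"dy":0,"dz":0,"roll":0,"hand":45}
  ]
}}

```text
t: 25.85
ee_pos: [0.6198, -0.2186, 0.1454]
tcp_rot: [[0.67, 0.742, -0.001], [0.742, -0.67, 0.0], [-0.0, -0.001, -1.0]]
wrist_force: [-0.2, -0.2, -0.7]
opening: 0.478
finger_force: 0.0
```

```bash
python3 go.py .597 -.345 .11 48
python3 - <<'E'
from meas import *
g=snap("top"); carriers(g); save(g,"pics/t4.png",(225,150,465,260),3.3)
E
```

```text
t 25.9 p [ 0.6198 -0.2186  0.1454] yaw 47.9 track [  65.7 -182.1] open 44.9 ff 0.0 F [-0.2 -0.2 -0.7] q6 19
target [ 0.597 -0.345] roll units -0.02
units now [-2.18  1.36  0.71]
units after roll [-2.18  1.35  0.71]
[444. 217.] hue [111. 108.  95.] foot [ 0.49  -0.418] fin [ 0.49  -0.416  0.069] finang 174.0 allang 1.0 rect [array([ 491., -418.]), array([16., 36.]), np.float64(86.0)] [array([ 490., -416.]), array([59., 37.]), np.float64(7.0)]
```

View pics/t4.png

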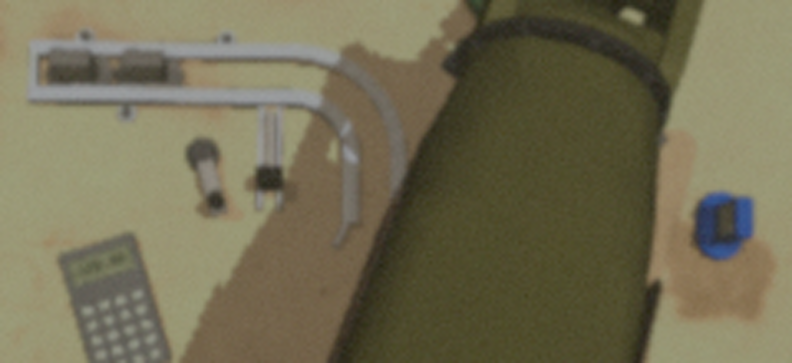

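Two carriers are in the bay, at crop (75,68) and (145,68). The arm hides the third from above, so I check it from the side.

Run:
```python
from meas import *
g=snap("side"); C=cloud(g); d=(abs(C[:,:,0]-.6)<.07)&(abs(C[:,:,1]+.345)<.07)
q=C[d&(C[:,:,2]>.066)&(C[:,:,2]<.082)]; print(len(q),np.round(q.mean(0),3),np.round(q.min(0),3),np.round(q.max(0),3))
r=cv2.minAreaRect(q[:,:2].astype(np.float32)*1000);print(r)
```

```text
71 [ 0.566 -0.342  0.069] [ 0.55  -0.358  0.066] [ 0.58  -0.325  0.073]
((565.8662719726562, -342.27667236328125), (35.90709686279297, 16.127727508544922), 51.403568267822266)
```

Call:
{"op": "apply_moves", "data": {
  "targets": [
    {"dx":-0.37,"dy":0.23,"dz":0,"roll":0,"hand":45},
    {"dx":-0.37,"dy":0.23,"dz":0,"roll":0,"hand":45},
    {"dx":-0.37,"dy":0.23,"dz":0,"roll":0,"hand":45},
    {"dx":-0.37,"dy":0.23,"dz":0,"roll":0,"hand":45},
    {"dx":-0.37,"dy":0.22,"dz":0,"roll":0,"hand":45},
    {"dx":-0.33,"dy":0.21,"dz":0,"roll":0,"hand":45},
    {"dx":0,"dy":0,"dz":0.3,"roll":0,"hand":45},
    {"dx":0,"dy":0,"dz":0.3,"roll":0,"hand":45},
    {"dx":0,"dy":0,"dz":0,"roll":0,"hand":45}
  ]
}}

```text
t: 26.85
ee_pos: [0.5964, -0.343, 0.112]
tcp_rot: [[0.668, 0.744, -0.004], [0.744, -0.668, 0.003], [-0.001, -0.005, -1.0]]
wrist_force: [0.6, 0.8, 0.3]
opening: 0.477
finger_force: 0.0
```

```bash
python3 go.py .597 -.345 .029 48
```

```text
t 26.9 p [ 0.5964 -0.343   0.112 ] yaw 48.1 track [  46.7 -307.2] open 44.8 ff 0.0 F [0.6 0.8 0.3] q6 9
target [ 0.597 -0.345] roll units 0.01
units now [-0.02  0.04  1.66]
units after roll [-0.02  0.04  1.66]
```

```bash
python3 - <<'E'
from meas import *
g=snap("side"); C=cloud(g)
for c in((.57,-.342),(.49,-.416),(.427,-.234)):
    d=(abs(C[:,:,0]-c[0])<.06)&(abs(C[:,:,1]-c[1])<.045)
    q=C[d&(C[:,:,2]>.064)&(C[:,:,2]<.082)]
    if len(q)<5: print(c,"none"); continue
    print(c,len(q),cv2.minAreaRect(q[:,:2].astype(np.float32)*1000))
E
python3 go.py .567 -.342 .029 50
```

```text
(0.57, -0.342) 78 ((565.4791870117188, -342.06463623046875), (35.4915885925293, 16.213966369628906), 48.69607162475586)
(0.49, -0.416) 95 ((489.9616394042969, -420.4774169921875), (16.321857452392578, 34.403018951416016), 85.1912612915039)
(0.427, -0.234) 59 ((426.83660888671875, -236.7142791748047), (15.814987182617188, 33.55711364746094), 31.115354537963867)
t 26.9 p [ 0.597  -0.3432  0.1137] yaw 48.1 track [  47.3 -307.5] open 45.2 ff 0.0 F [-0.4  0.7 -0. ] q6 9
target [ 0.567 -0.342] roll units -0.39
units now [-0.38 -0.46  1.7 ]
units after roll [-0.37 -0.48  1.69]
```

The third carrier has been knocked to (0.566, -0.340), so I move over to it.

Call:
{"op": "apply_moves", "data": {
  "targets": [
    {"dx":-0.18,"dy":-0.25,"dz":0,"roll":-0.35,"hand":45},
    {"dx":-0.18,"dy":-0.25,"dz":0.2,"roll":0,"hand":45},
    {"dx":0,"dy":0,"dz":0.3,"roll":0,"hand":45},
    {"dx":0,"dy":0,"dz":0.3,"roll":0,"hand":45},
    {"dx":0,"dy":0,"dz":0.3,"roll":0,"hand":45},
    {"dx":0,"dy":0,"dz":0.3,"roll":0,"hand":45},
    {"dx":0,"dy":0,"dz":0.26,"roll":0,"hand":45},
    {"dx":0,"dy":0,"dz":0,"roll":0,"hand":8},
    {"dx":0,"dy":0,"dz":0,"roll":0,"hand":8},
    {"dx":0,"dy":0,"dz":0,"roll":0,"hand":8},
    {"dx":0,"dy":0,"dz":0,"roll":0,"hand":8},
    {"dx":0,"dy":0,"dz":0,"roll":0,"hand":8}
  ]
}}

```text
t: 28.1
ee_pos: [0.567, -0.3419, 0.0335]
tcp_rot: [[0.646, 0.763, 0.001], [0.763, -0.646, -0.001], [0.0, 0.001, -1.0]]
wrist_force: [-0.3, 0.9, 3.2]
opening: 0.167
finger_force: 29.8
```

```bash
python3 go.py .506 -.335 .036 -2
```

```text
t 28.1 p [ 0.567  -0.3419  0.0335] yaw 49.7 track [  17.2 -307.2] open 15.7 ff 29.8 F [-0.3  0.9  3.2] q6 6
target [ 0.506 -0.335] roll units 10.35
units now [-0.68 -1.02 -0.05]
units after roll [-1.22 -0.09 -0.05]
```

Call:
{"op": "apply_moves", "data": {
  "targets": [
    {"dx":0,"dy":0,"dz":-0.12,"roll":0,"hand":8},
    {"dx":0,"dy":0,"dz":0,"roll":0.94,"hand":8},
    {"dx":0,"dy":0,"dz":0,"roll":0.94,"hand":8},
    {"dx":0,"dy":0,"dz":0,"roll":0.94,"hand":8},
    {"dx":0,"dy":0,"dz":0,"roll":0.94,"hand":8},
    {"dx":0,"dy":0,"dz":0,"roll":0.94,"hand":8},
    {"dx":0,"dy":0,"dz":0,"roll":0.94,"hand":8},
    {"dx":0,"dy":0,"dz":0,"roll":0.94,"hand":8},
    {"dx":0,"dy":0,"dz":0,"roll":0.94,"hand":8},
    {"dx":0,"dy":0,"dz":0,"roll":0.94,"hand":8},
    {"dx":0,"dy":0,"dz":0,"roll":0.94,"hand":8},
    {"dx":0,"dy":0,"dz":0,"roll":0.94,"hand":8}
  ]
}}

```text
t: 29.3
ee_pos: [0.5666, -0.3416, 0.039]
tcp_rot: [[0.999, -0.037, 0.0], [-0.037, -0.999, 0.0], [0.0, -0.0, -1.0]]
wrist_force: [0.8, -0.6, -1.5]
opening: 0.165
finger_force: 29.8
```

```bash
python3 go.py .35 -.332 .039 -2
```

```text
t 29.3 p [ 0.5666 -0.3416  0.039 ] yaw -2.1 track [  16.9 -306.9] open 15.6 ff 29.8 F [ 0.8 -0.6 -1.5] q6 58
target [ 0.35  -0.332] roll units -0.03
units now [-4.34 -0.03  0.  ]
units after roll [-4.34 -0.04  0.  ]
```

Call:
{"op": "apply_moves", "data": {
  "targets": [
    {"dx":-0.3,"dy":0,"dz":0,"roll":0,"hand":8},
    {"dx":-0.4,"dy":0,"dz":0,"roll":0,"hand":8},
    {"dx":-0.4,"dy":0,"dz":0,"roll":0,"hand":8},
    {"dx":-0.4,"dy":0,"dz":0,"roll":0,"hand":8},
    {"dx":-0.4,"dy":0,"dz":0,"roll":0,"hand":8},
    {"dx":-0.4,"dy":0,"dz":0,"roll":0,"hand":8},
    {"dx":-0.4,"dy":0,"dz":0,"roll":0,"hand":8},
    {"dx":-0.4,"dy":0,"dz":0,"roll":0,"hand":8},
    {"dx":-0.4,"dy":0,"dz":0,"roll":0,"hand":8},
    {"dx":-0.4,"dy":0,"dz":0,"roll":0,"hand":8},
    {"dx":-0.4,"dy":0,"dz":0,"roll":0,"hand":8},
    {"dx":-0.1,"dy":-0.1,"dz":0,"roll":0,"hand":8}
  ]
}}

```text
t: 30.5
ee_pos: [0.3457, -0.3293, 0.039]
tcp_rot: [[0.999, -0.035, -0.0], [-0.035, -0.999, -0.0], [-0.0, 0.0, -1.0]]
wrist_force: [-0.3, -0.6, -1.7]
opening: 0.168
finger_force: 29.8
```

Call:
{"op": "apply_moves", "data": {
  "targets": [
    {"dx":0,"dy":-0.4,"dz":0,"roll":0,"hand":8},
    {"dx":0,"dy":-0.4,"dz":0,"roll":0,"hand":8},
    {"dx":0,"dy":-0.4,"dz":0,"roll":0,"hand":8},
    {"dx":0,"dy":-0.4,"dz":0,"roll":0,"hand":8},
    {"dx":0,"dy":-0.4,"dz":0,"roll":0,"hand":8},
    {"dx":0,"dy":-0.4,"dz":0,"roll":0,"hand":8},
    {"dx":0,"dy":-0.4,"dz":0,"roll":0,"hand":8},
    {"dx":0,"dy":-0.4,"dz":0,"roll":0,"hand":8},
    {"dx":0,"dy":-0.4,"dz":0,"roll":0,"hand":8},
    {"dx":0,"dy":-0.4,"dz":0,"roll":0,"hand":8},
    {"dx":0,"dy":-0.4,"dz":0,"roll":0,"hand":8},
    {"dx":0,"dy":0,"dz":0,"roll":0,"hand":8}
  ]
}}

```text
t: 31.7
ee_pos: [0.3548, -0.1076, 0.039]
tcp_rot: [[0.999, -0.032, 0.0], [-0.032, -0.999, 0.0], [0.0, -0.0, -1.0]]
wrist_force: [0.5, -0.0, -1.9]
opening: 0.171
finger_force: 29.8
```

```bash
python3 go.py t -130 -75 .0330 0
```

```text
t 31.7 p [ 0.3548 -0.1076  0.039 ] yaw -1.8 track [-203.1  -80.5] open 16.1 ff 29.8 F [ 0.5 -0.  -1.9] q6 69
target [ 0.428  -0.1047] roll units 0.03
units now [ 1.46 -0.1   0.12]
units after roll [ 1.46 -0.11  0.12]
```

Call:
{"op": "apply_moves", "data": {
  "targets": [
    {"dx":0.4,"dy":-0.12,"dz":0,"roll":0.03,"hand":8},
    {"dx":0.4,"dy":0,"dz":0,"roll":0,"hand":8},
    {"dx":0.4,"dy":0,"dz":0,"roll":0,"hand":8},
    {"dx":0.26,"dy":0,"dz":0.06,"roll":0,"hand":8},
    {"dx":0,"dy":0,"dz":0.06,"roll":0,"hand":8},
    {"dx":0,"dy":0,"dz":0,"roll":0,"hand":8}
  ]
}}

```text
t: 32.3
ee_pos: [0.4285, -0.1064, 0.0332]
tcp_rot: [[0.999, -0.037, 0.002], [-0.037, -0.999, -0.001], [0.002, 0.001, -1.0]]
wrist_force: [1.5, -0.9, -0.4]
opening: 0.169
finger_force: 30.0
```

```bash
python3 go.py t -75 -75 .033 0
```

```text
t 32.3 p [ 0.4285 -0.1064  0.0332] yaw -2.1 track [-129.4  -76.6] open 15.9 ff 30.0 F [ 1.5 -0.9 -0.4] q6 73
target [ 0.4829 -0.1066] roll units -0.02
units now [ 1.09 -0.03  0.01]
units after roll [ 1.09 -0.03  0.  ]
```

Call:
{"op": "apply_moves", "data": {
  "targets": [
    {"dx":0.16,"dy":-0.03,"dz":0,"roll":-0.02,"hand":8},
    {"dx":0.16,"dy":0,"dz":0,"roll":0,"hand":8},
    {"dx":0.16,"dy":0,"dz":0,"roll":0,"hand":8},
    {"dx":0.16,"dy":0,"dz":0,"roll":0,"hand":8},
    {"dx":0.16,"dy":0,"dz":0,"roll":0,"hand":8},
    {"dx":0.16,"dy":0,"dz":0,"roll":0,"hand":8},
    {"dx":0.16,"dy":0,"dz":0,"roll":0,"hand":8},
    {"dx":0.16,"dy":0,"dz":0,"roll":0,"hand":8},
    {"dx":0.16,"dy":0,"dz":0,"roll":0,"hand":8},
    {"dx":0.16,"dy":0,"dz":0,"roll":0,"hand":8},
    {"dx":0.16,"dy":0,"dz":0,"roll":0,"hand":8},
    {"dx":0,"dy":0,"dz":0,"roll":0,"hand":8}
  ]
}}

```text
t: 33.5
ee_pos: [0.5161, -0.1079, 0.0331]
tcp_rot: [[0.999, -0.035, 0.001], [-0.035, -0.999, -0.0], [0.001, 0.0, -1.0]]
wrist_force: [3.2, 0.2, 2.4]
opening: 0.166
finger_force: 30.0
```

```bash
python3 go.py t 0 -75 .0332 0
```

```text
t 33.5 p [ 0.5161 -0.1079  0.0331] yaw -2.0 track [-41.8 -75.1] open 15.6 ff 30.0 F [3.2 0.2 2.4] q6 76
target [ 0.5579 -0.1093] roll units -0.0
units now [ 0.84 -0.   -0.  ]
units after roll [ 0.84 -0.   -0.  ]
```

Call:
{"op": "apply_moves", "data": {
  "targets": [
    {"dx":0.21,"dy":0,"dz":0,"roll":0,"hand":8},
    {"dx":0.21,"dy":0,"dz":0,"roll":0,"hand":8},
    {"dx":0.21,"dy":0,"dz":0,"roll":0,"hand":8},
    {"dx":0.21,"dy":0,"dz":0,"roll":0,"hand":8},
    {"dx":0.131,"dy":-0.006,"dz":0,"roll":-1,"hand":8},
    {"dx":0.131,"dy":-0.006,"dz":0,"roll":-1,"hand":8},
    {"dx":0.131,"dy":-0.006,"dz":0,"roll":-1,"hand":8},
    {"dx":0.131,"dy":-0.006,"dz":0,"roll":-1,"hand":8},
    {"dx":0.131,"dy":-0.006,"dz":0,"roll":-1,"hand":8},
    {"dx":0.131,"dy":-0.006,"dz":0,"roll":-1,"hand":8},
    {"dx":0,"dy":0,"dz":0,"roll":0,"hand":8}
  ]
}}

```text
t: 34.6
ee_pos: [0.5957, -0.1003, 0.0331]
tcp_rot: [[0.882, 0.471, 0.001], [0.471, -0.882, -0.0], [0.001, 0.001, -1.0]]
wrist_force: [1.9, 0.8, 4.3]
opening: 0.167
finger_force: 30.0
```

```bash
python3 go.py t 37.5 -65 .0332 30
```

```text
t 34.6 p [ 0.5957 -0.1003  0.0331] yaw 28.1 track [ 37.5 -64.7] open 15.7 ff 30.0 F [1.9 0.8 4.3] q6 49
target [ 0.5957 -0.1006] roll units 0.02
units now [-0.  0. -0.]
units after roll [-0.  0. -0.]
```

Call:
{"op": "apply_moves", "data": {
  "targets": [
    {"dx":0.131,"dy":-0.006,"dz":0,"roll":-0.98,"hand":8},
    {"dx":0.131,"dy":-0.006,"dz":0,"roll":-1,"hand":8},
    {"dx":0.131,"dy":-0.006,"dz":0,"roll":-1,"hand":8},
    {"dx":0.131,"dy":-0.006,"dz":0,"roll":-1,"hand":8},
    {"dx":0.131,"dy":-0.006,"dz":0,"roll":-1,"hand":8},
    {"dx":0.131,"dy":-0.006,"dz":0,"roll":-1,"hand":8},
    {"dx":0.131,"dy":-0.006,"dz":0,"roll":-1,"hand":8},
    {"dx":0.131,"dy":-0.006,"dz":0,"roll":-1,"hand":8},
    {"dx":0.131,"dy":-0.006,"dz":0,"roll":-1,"hand":8},
    {"dx":0.131,"dy":-0.006,"dz":0,"roll":-1,"hand":8},
    {"dx":0.131,"dy":-0.006,"dz":0,"roll":-1,"hand":8},
    {"dx":0.131,"dy":-0.006,"dz":0,"roll":-0.98,"hand":8}
  ]
}}

```text
t: 35.8
ee_pos: [0.6353, -0.037, 0.0332]
tcp_rot: [[0.037, 0.999, 0.001], [0.999, -0.037, -0.001], [-0.001, 0.001, -1.0]]
wrist_force: [-0.5, -2.9, 5.0]
opening: 0.173
finger_force: 30.0
```

Call:
{"op": "apply_moves", "data": {
  "targets": [
    {"dx":0.2,"dy":0,"dz":0,"roll":0,"hand":8},
    {"dx":0.25,"dy":0,"dz":0,"roll":0,"hand":8},
    {"dx":0.2,"dy":0,"dz":0,"roll":0,"hand":8},
    {"dx":0.2,"dy":0,"dz":0,"roll":0,"hand":8},
    {"dx":0.2,"dy":0,"dz":0,"roll":0,"hand":8},
    {"dx":0.2,"dy":0,"dz":0,"roll":0,"hand":8},
    {"dx":0.1,"dy":0,"dz":0,"roll":0,"hand":8},
    {"dx":0,"dy":0,"dz":0,"roll":0,"hand":8}
  ]
}}

```text
t: 36.6
ee_pos: [0.6379, 0.0317, 0.0331]
tcp_rot: [[0.041, 0.999, 0.001], [0.999, -0.041, 0.0], [0.0, 0.001, -1.0]]
wrist_force: [0.1, 1.2, 5.5]
opening: 0.164
finger_force: 30.0
```

```bash
python3 go.py t 75 71 .0332 90
```

```text
t 36.6 p [0.6379 0.0317 0.0331] yaw 87.7 track [75.1 68.7] open 15.4 ff 30.0 F [0.1 1.2 5.5] q6 2
target [0.6379 0.034 ] roll units -0.07
units now [ 0.05 -0.   -0.  ]
units after roll [ 0.05 -0.   -0.  ]
```

Call:
{"op": "apply_moves", "data": {
  "targets": [
    {"dx":0.04,"dy":0,"dz":0,"roll":-0.06,"hand":8},
    {"dx":0,"dy":0,"dz":0,"roll":0,"hand":8},
    {"dx":0,"dy":0,"dz":0,"roll":0,"hand":40},
    {"dx":0,"dy":0,"dz":0,"roll":0,"hand":40},
    {"dx":0,"dy":0,"dz":0,"roll":0,"hand":40},
    {"dx":0,"dy":0,"dz":-0.4,"roll":0,"hand":40},
    {"dx":0,"dy":0,"dz":-0.5,"roll":0,"hand":40},
    {"dx":0,"dy":0,"dz":-0.5,"roll":0,"hand":40},
    {"dx":0,"dy":0,"dz":-0.4,"roll":0,"hand":40},
    {"dx":-0.3,"dy":-0.5,"dz":0,"roll":0,"hand":40},
    {"dx":-0.3,"dy":-0.5,"dz":0,"roll":0,"hand":40},
    {"dx":-0.3,"dy":-0.5,"dz":0,"roll":0,"hand":40}
  ]
}}

```text
t: 37.8
ee_pos: [0.5602, -0.0096, 0.1224]
tcp_rot: [[0.034, 0.999, -0.0], [0.999, -0.034, 0.0], [0.0, -0.0, -1.0]]
wrist_force: [0.2, -1.1, 0.4]
opening: 0.428
finger_force: 0.0
```

```bash
python3 go.py t -25 19 .035 90
python3 - <<'E'
from h import *
g=snap("side"); save(g,"pics/s5.png",(270,140,410,260),4.5)
E
```

```text
t 37.8 p [ 0.5602 -0.0096  0.1224] yaw 88.1 track [-1.1 24.6] open 40.2 ff 0.0 F [ 0.2 -1.1  0.4] q6 -3
target [ 0.5362 -0.0144] roll units 0.02
units now [-0.11 -0.48  1.75]
units after roll [-0.11 -0.48  1.75]
```

View pics/s5.png

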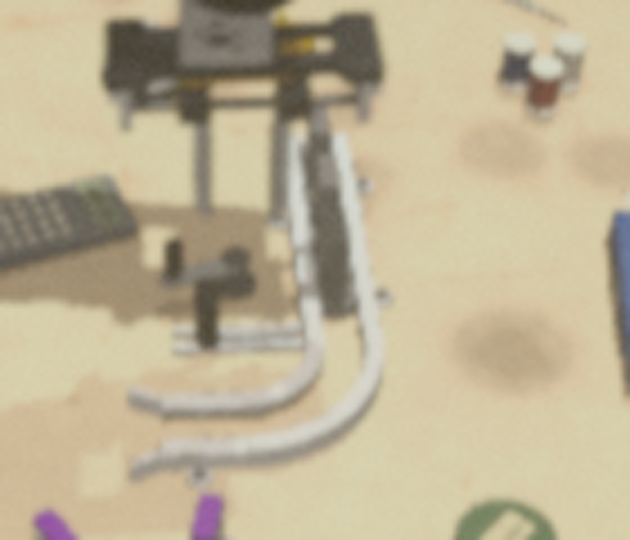

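All three carriers stand in the bay at about crop (325,230). The gate post is open at (207,310) and the latch peg at (172,258). Next I grip the post.

Call:
{"op": "apply_moves", "data": {
  "targets": [
    {"dx":-0.05,"dy":-0.24,"dz":0,"roll":0,"hand":40},
    {"dx":-0.06,"dy":-0.24,"dz":0,"roll":0,"hand":40},
    {"dx":0,"dy":0,"dz":0.3,"roll":0,"hand":40},
    {"dx":0,"dy":0,"dz":0.3,"roll":0,"hand":40},
    {"dx":0,"dy":0,"dz":0.3,"roll":0,"hand":40},
    {"dx":0,"dy":0,"dz":0.3,"roll":0,"hand":40},
    {"dx":0,"dy":0,"dz":0.3,"roll":0,"hand":40},
    {"dx":0,"dy":0,"dz":0.25,"roll":0,"hand":40},
    {"dx":0,"dy":0,"dz":0,"roll":0,"hand":8},
    {"dx":0,"dy":0,"dz":0,"roll":0,"hand":8},
    {"dx":0,"dy":0,"dz":0,"roll":0,"hand":8},
    {"dx":0,"dy":0,"dz":0,"roll":0,"hand":8}
  ]
}}

```text
t: 39.05
ee_pos: [0.5378, -0.0141, 0.036]
tcp_rot: [[0.033, 0.999, 0.002], [0.999, -0.033, -0.0], [-0.0, 0.002, -1.0]]
wrist_force: [1.1, 0.3, 1.5]
opening: 0.169
finger_force: 30.0
```

```bash
python3 go.py t 30 19 .035 90
```

```text
t 39.0 p [ 0.5378 -0.0141  0.036 ] yaw 88.1 track [-23.3  19.4] open 15.9 ff 30.0 F [1.1 0.3 1.5] q6 -4
target [ 0.5911 -0.0164] roll units 0.02
units now [-0.01  1.07  0.02]
units after roll [-0.01  1.07  0.02]
```

Gripping the post at 15.9 mm. I slide the gate home, 55 mm plus a slight overrun.

Call:
{"op": "apply_moves", "data": {
  "targets": [
    {"dx":0,"dy":0.15,"dz":0,"roll":0,"hand":8},
    {"dx":0,"dy":0.15,"dz":0,"roll":0,"hand":8},
    {"dx":0,"dy":0.15,"dz":0,"roll":0,"hand":8},
    {"dx":0,"dy":0.15,"dz":0,"roll":0,"hand":8},
    {"dx":0,"dy":0.15,"dz":0,"roll":0,"hand":8},
    {"dx":0,"dy":0.15,"dz":0,"roll":0,"hand":8},
    {"dx":0,"dy":0.1,"dz":0,"roll":0,"hand":8},
    {"dx":0,"dy":0.08,"dz":0,"roll":0,"hand":8},
    {"dx":0,"dy":0.03,"dz":0,"roll":0,"hand":8},
    {"dx":0,"dy":0,"dz":0,"roll":0,"hand":8}
  ]
}}

```text
t: 40.05
ee_pos: [0.5921, -0.0159, 0.0359]
tcp_rot: [[0.033, 0.999, -0.003], [0.999, -0.033, 0.0], [-0.0, -0.003, -1.0]]
wrist_force: [-14.7, 0.7, 15.9]
opening: 0.167
finger_force: 30.0
```

```bash
python3 go.py t 30 19 .035 90
```

```text
t 40.0 p [ 0.5921 -0.0159  0.0359] yaw 88.1 track [31.  19.5] open 15.7 ff 30.0 F [-14.7   0.7  15.9] q6 -3
target [ 0.5911 -0.0164] roll units 0.02
units now [-0.01 -0.02  0.02]
units after roll [-0.01 -0.02  0.02]
```

Call:
{"op": "apply_moves", "data": {
  "targets": [
    {"dx":0,"dy":-0.02,"dz":0,"roll":0,"hand":32},
    {"dx":0,"dy":0,"dz":0,"roll":0,"hand":32},
    {"dx":0,"dy":0,"dz":0,"roll":0,"hand":32},
    {"dx":0,"dy":0,"dz":-0.4,"roll":0,"hand":32},
    {"dx":0,"dy":0,"dz":-0.5,"roll":0,"hand":32},
    {"dx":0,"dy":0,"dz":-0.5,"roll":0,"hand":32},
    {"dx":0,"dy":0,"dz":-0.4,"roll":0.9,"hand":40},
    {"dx":0,"dy":-0.3,"dz":0,"roll":1,"hand":40},
    {"dx":0,"dy":-0.3,"dz":0,"roll":1,"hand":40},
    {"dx":0,"dy":-0.3,"dz":0,"roll":1,"hand":40},
    {"dx":0,"dy":-0.3,"dz":0,"roll":1,"hand":40},
    {"dx":0,"dy":0,"dz":0,"roll":1,"hand":40}
  ]
}}

```text
t: 41.25
ee_pos: [0.5329, -0.0011, 0.1253]
tcp_rot: [[0.524, 0.852, -0.0], [0.852, -0.524, 0.0], [0.0, -0.0, -1.0]]
wrist_force: [-0.2, -0.5, -0.4]
opening: 0.425
finger_force: 0.0
```

Call:
{"op": "apply_moves", "data": {
  "targets": [
    {"dx":0,"dy":0,"dz":0,"roll":1,"hand":40},
    {"dx":0,"dy":0,"dz":0,"roll":1,"hand":40},
    {"dx":0,"dy":0,"dz":0,"roll":1,"hand":40},
    {"dx":0,"dy":0,"dz":0,"roll":1,"hand":40},
    {"dx":0,"dy":0,"dz":0,"roll":1,"hand":40},
    {"dx":0,"dy":0,"dz":0,"roll":1,"hand":40},
    {"dx":0,"dy":0,"dz":0,"roll":1,"hand":40},
    {"dx":0,"dy":0,"dz":0,"roll":1,"hand":40},
    {"dx":0,"dy":0,"dz":0,"roll":1,"hand":40},
    {"dx":0,"dy":0,"dz":0,"roll":1,"hand":40},
    {"dx":0,"dy":0,"dz":0,"roll":1,"hand":40},
    {"dx":0,"dy":0,"dz":0,"roll":1,"hand":40}
  ]
}}

```text
t: 42.45
ee_pos: [0.534, -0.0015, 0.1251]
tcp_rot: [[1.0, -0.028, 0.0], [-0.028, -1.0, 0.0], [0.0, -0.0, -1.0]]
wrist_force: [0.8, 0.3, 0.3]
opening: 0.425
finger_force: 0.0
```

```bash
python3 go.py t -48 80 .12 0
python3 - <<'E'
from h import *
import go
for n in("side",):
    g=snap(n); C=cloud(g); q=C[(C[:,:,2]>.045)&(C[:,:,2]<.066)]
    q=np.c_[(q[:,:2]-go.O)@go.RT*1000,q[:,2]*1000]
    a=q[(q[:,0]>-70)&(q[:,0]<10)&(q[:,1]>20)&(q[:,1]<105)]; b=q[(q[:,0]>0)&(q[:,0]<50)&(q[:,1]>-5)&(q[:,1]<45)]
    for c in(a,b): print(n,len(c),np.round(c.min(0)),np.round(c.max(0)),np.round(np.median(c,0)))
    save(g,"pics/s6.png",(270,140,410,260),4.5)
E
```

```text
t 42.5 p [ 0.534  -0.0015  0.1251] yaw -1.6 track [-27.6  31.8] open 40.0 ff 0.0 F [0.8 0.3 0.3] q6 88
target [0.5153 0.0473] roll units 0.08
units now [-0.4  -0.97  0.1 ]
units after roll [-0.41 -0.96  0.1 ]
t 42.5 p [ 0.534  -0.0015  0.1251] yaw -1.6 track [-27.6  31.8] open 40.0 ff 0.0 F [0.8 0.3 0.3] q6 88
side 23 [-53.  55.  46.] [-40.  69.  59.] [-47.  61.  56.]
side 32 [22.  5. 46.] [36. 32. 57.] [28. 12. 52.]
```

View pics/s6.png

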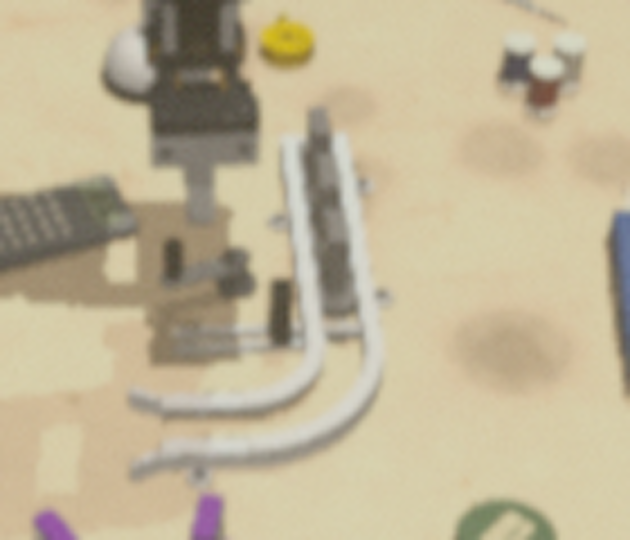

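The gate is home with its post at crop (282,312). The peg at (172,260) measures track (-45,62), so the lever stands at about 20°. I grip the peg.

```bash
python3 go.py t -45.5 62 .036 0
```

```text
t 42.5 p [ 0.534  -0.0016  0.1252] yaw -1.9 track [-27.6  31.8] open 39.9 ff 0.0 F [ 0.2  0.1 -0.6] q6 88
target [0.5172 0.0293] roll units 0.02
units now [-0.36 -0.6   1.78]
units after roll [-0.36 -0.6   1.78]
```

Call:
{"op": "apply_moves", "data": {
  "targets": [
    {"dx":-0.18,"dy":-0.3,"dz":0,"roll":0.02,"hand":40},
    {"dx":-0.18,"dy":-0.3,"dz":0,"roll":0,"hand":40},
    {"dx":0,"dy":0,"dz":0.3,"roll":0,"hand":40},
    {"dx":0,"dy":0,"dz":0.3,"roll":0,"hand":40},
    {"dx":0,"dy":0,"dz":0.3,"roll":0,"hand":40},
    {"dx":0,"dy":0,"dz":0.3,"roll":0,"hand":40},
    {"dx":0,"dy":0,"dz":0.3,"roll":0,"hand":40},
    {"dx":0,"dy":0,"dz":0.26,"roll":0,"hand":40},
    {"dx":0,"dy":0,"dz":0,"roll":0,"hand":5},
    {"dx":0,"dy":0,"dz":0,"roll":0,"hand":5},
    {"dx":0,"dy":0,"dz":0,"roll":0,"hand":5},
    {"dx":0,"dy":0,"dz":0,"roll":0,"hand":5}
  ],
  "force": 20
}}

```text
t: 43.7
ee_pos: [0.5171, 0.0291, 0.0379]
tcp_rot: [[1.0, -0.026, 0.002], [-0.026, -1.0, 0.0], [0.002, -0.0, -1.0]]
wrist_force: [1.1, 1.6, 1.3]
opening: 0.143
finger_force: 20.0
```

```bash
python3 go.py t 2 30 .036 0
```

```text
t 43.7 p [0.5171 0.0291 0.0379] yaw -1.5 track [-45.6  61.8] open 13.5 ff 20.0 F [1.1 1.6 1.3] q6 91
target [ 0.5635 -0.0044] roll units 0.1
units now [0.95 0.65 0.04]
units after roll [0.95 0.64 0.04]
```

Gripped at 13.5 mm, which matches the peg. I follow the arc.

Call:
{"op": "apply_moves", "data": {
  "targets": [
    {"dx":0.074,"dy":0.158,"dz":0,"roll":0,"hand":5},
    {"dx":0.1,"dy":0.143,"dz":0,"roll":0,"hand":5},
    {"dx":0.123,"dy":0.123,"dz":0,"roll":0,"hand":5},
    {"dx":0.143,"dy":0.1,"dz":0,"roll":0,"hand":5},
    {"dx":0.158,"dy":0.074,"dz":0,"roll":0,"hand":5},
    {"dx":0.168,"dy":0.045,"dz":0,"roll":0,"hand":5},
    {"dx":0.174,"dy":0.01,"dz":0,"roll":0,"hand":5},
    {"dx":0.04,"dy":0,"dz":0,"roll":0,"hand":5},
    {"dx":0,"dy":0,"dz":0,"roll":0,"hand":5}
  ]
}}

```text
t: 44.6
ee_pos: [0.5637, -0.0047, 0.0378]
tcp_rot: [[1.0, -0.026, -0.003], [-0.026, -1.0, 0.001], [-0.003, -0.001, -1.0]]
wrist_force: [-13.5, 4.1, 13.6]
opening: 0.142
finger_force: 20.0
```

```bash
python3 go.py t 2 30 .036 0
```

```text
t 44.6 p [ 0.5637 -0.0047  0.0378] yaw -1.5 track [ 2.1 29.6] open 13.3 ff 20.0 F [-13.5   4.1  13.6] q6 87
target [ 0.5635 -0.0044] roll units 0.1
units now [-0.   -0.01  0.04]
units after roll [-0.   -0.01  0.04]
```

Call:
{"op": "apply_moves", "data": {
  "targets": [
    {"dx":0,"dy":0,"dz":0,"roll":0,"hand":28},
    {"dx":0,"dy":0,"dz":0,"roll":0,"hand":28},
    {"dx":0,"dy":0,"dz":0,"roll":0,"hand":28},
    {"dx":0,"dy":0,"dz":-0.4,"roll":0,"hand":28},
    {"dx":0,"dy":0,"dz":-0.5,"roll":0,"hand":28},
    {"dx":0,"dy":0,"dz":-0.5,"roll":0,"hand":28},
    {"dx":0,"dy":0,"dz":-0.5,"roll":0,"hand":0},
    {"dx":-0.3,"dy":0,"dz":-0.4,"roll":0,"hand":0},
    {"dx":-0.4,"dy":0,"dz":0,"roll":0,"hand":0},
    {"dx":-0.4,"dy":0,"dz":0,"roll":0,"hand":0},
    {"dx":-0.4,"dy":0,"dz":0,"roll":0,"hand":0},
    {"dx":0,"dy":0,"dz":0,"roll":0,"hand":0}
  ]
}}

```text
t: 45.8
ee_pos: [0.4885, -0.0031, 0.1524]
tcp_rot: [[1.0, -0.026, -0.0], [-0.026, -1.0, -0.0], [-0.0, 0.0, -1.0]]
wrist_force: [0.4, 0.5, -0.5]
opening: 0.002
finger_force: 0.0
```

```bash
python3 - <<'E'
from h import *
import go
g=snap("top"); save(g,"pics/t7.png",(150,140,390,260),3.3)
for n in("top","side"):
    h=g if n=="top" else snap(n); C=cloud(h); d=(abs(C[:,:,0]-.51)<.09)&(abs(C[:,:,1]-.31)<.09)&(C[:,:,2]>.03)&(C[:,:,2]<.08)
    q=C[d]; b=q[q[:,2]>.053]; print(n,len(q),np.round(q.mean(0),3),"btn",len(b),np.round(b.mean(0),3),np.round(np.ptp(b,0),3),q[:,2].max())
    q=C[(C[:,:,2]>.045)&(C[:,:,2]<.066)]; q=np.c_[(q[:,:2]-go.O)@go.RT*1000,q[:,2]*1000]
    a=q[(q[:,0]>-60)&(q[:,0]<50)&(q[:,1]>-5)&(q[:,1]<105)]
    if len(a): print(len(a),np.round(a.min(0)),np.round(a.max(0)))
E
python3 go.py .511 .308 .09 -2
```

```text
t 45.8 p [ 0.4885 -0.0031  0.1524] yaw -1.5 track [-73.   28.7] open 0.2 ff 0.0 F [ 0.4  0.5 -0.5] q6 87
top 417 [0.514 0.311 0.042] btn 24 [0.515 0.314 0.058] [0.015 0.014 0.01 ] 0.06340102830053218
t 45.9 p [ 0.4903 -0.0032  0.1526] yaw -1.5 track [-71.3  28.6] open 0.1 ff 0.0 F [-0.3 -0.3 -0.3] q6 87
target [0.511 0.308] roll units 0.1
units now [ 0.25 -6.23  1.25]
units after roll [ 0.2  -6.23  1.25]<stdin>:6: RuntimeWarning: Mean of empty slice.
  ret = um.true_divide(
Traceback (most recent call last):
ValueError: zero-size array to reduction operation maximum which has no identity
```

View pics/t7.png

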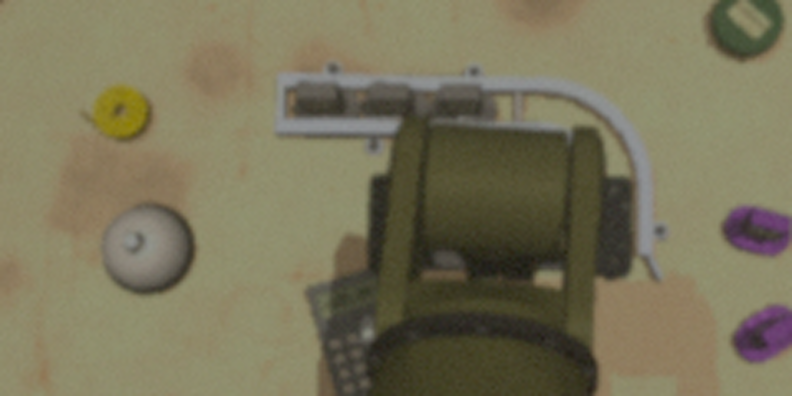

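All three carriers are in the bay with the gate blade behind them at crop (518,105). The bell button is at crop (132,241), or (0.515, 0.313, 0.058) by range. I move over it with the fingers closed.

Call:
{"op": "apply_moves", "data": {
  "targets": [
    {"dx":0.05,"dy":-0.5,"dz":0,"roll":0,"hand":0},
    {"dx":0.05,"dy":-0.6,"dz":0,"roll":0,"hand":0},
    {"dx":0.05,"dy":-0.6,"dz":0,"roll":0,"hand":0},
    {"dx":0.05,"dy":-0.6,"dz":0,"roll":0,"hand":0},
    {"dx":0.05,"dy":-0.6,"dz":0,"roll":0,"hand":0},
    {"dx":0.05,"dy":-0.6,"dz":0,"roll":0,"hand":0},
    {"dx":0,"dy":-0.6,"dz":0,"roll":0,"hand":0},
    {"dx":0,"dy":-0.6,"dz":0,"roll":0,"hand":0},
    {"dx":0,"dy":-0.6,"dz":0,"roll":0,"hand":0},
    {"dx":0,"dy":-0.6,"dz":0,"roll":0,"hand":0},
    {"dx":0,"dy":-0.4,"dz":0,"roll":0,"hand":0},
    {"dx":0,"dy":0,"dz":0,"roll":0,"hand":0}
  ]
}}

```text
t: 47.1
ee_pos: [0.5132, 0.3137, 0.1515]
tcp_rot: [[1.0, -0.024, -0.0], [-0.024, -1.0, 0.0], [-0.0, -0.0, -1.0]]
wrist_force: [-0.7, -1.2, 0.4]
opening: 0.007
finger_force: 0.0
```

```bash
python3 go.py .515 .313 .07 -2
python3 - <<'E'
from h import *
g=snap("side"); save(g,"pics/s8.png",(270,130,410,250),4.5)
C=cloud(g); d=(abs(C[:,:,0]-.51)<.05)&(abs(C[:,:,1]-.31)<.05)&(C[:,:,2]>.03)&(C[:,:,2]<.066)
q=C[d]; b=q[q[:,2]>.052]; print(len(q),np.round(q.mean(0),3),len(b),np.round(b.mean(0),3) if len(b) else 0)
E
```

```text
t 47.1 p [0.5132 0.3137 0.1515] yaw -1.4 track [-59.4 346.1] open 0.6 ff 0.0 F [-0.7 -1.2  0.4] q6 119
target [0.515 0.313] roll units 0.13
units now [0.04 0.01 1.63]
units after roll [0.04 0.01 1.63]
130 [0.512 0.302 0.039] 9 [0.512 0.311 0.055]
```

View pics/s8.png

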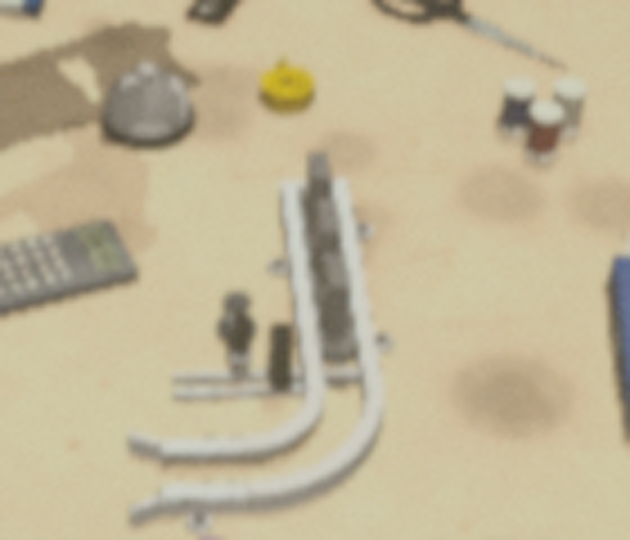

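The lever lies behind the post, with the peg at crop (238,340) beside the post at (282,355). The bell is clear at (148,105), and the side view puts its button at (0.512, 0.313). I press it.

Call:
{"op": "apply_moves", "data": {
  "targets": [
    {"dx":0,"dy":0.01,"dz":0.4,"roll":0,"hand":0},
    {"dx":0,"dy":0,"dz":0.4,"roll":0,"hand":0},
    {"dx":0,"dy":0,"dz":0.4,"roll":0,"hand":0},
    {"dx":0,"dy":0,"dz":0.3,"roll":0,"hand":0},
    {"dx":0,"dy":0,"dz":0.2,"roll":0,"hand":0},
    {"dx":0,"dy":0,"dz":0.1,"roll":0,"hand":0},
    {"dx":0,"dy":0,"dz":0.04,"roll":0,"hand":0},
    {"dx":0,"dy":0,"dz":0.04,"roll":0,"hand":0},
    {"dx":0,"dy":0,"dz":0,"roll":0,"hand":0}
  ]
}}

```text
t: 48.05
ee_pos: [0.5132, 0.311, 0.0586]
tcp_rot: [[1.0, -0.026, 0.001], [-0.026, -1.0, 0.0], [0.001, -0.0, -1.0]]
wrist_force: [-0.4, -0.0, 0.2]
opening: 0.003
finger_force: 0.2
```

```bash
python3 go.py .515 .313 .053 -2
```

```text
t 48.0 p [0.5132 0.311  0.0586] yaw -1.5 track [-59.3 343.5] open 0.3 ff 0.2 F [-0.4 -0.   0.2] q6 119
target [0.515 0.313] roll units 0.1
units now [ 0.03 -0.04  0.11]
units after roll [ 0.03 -0.04  0.11]
```

Call:
{"op": "apply_moves", "data": {
  "targets": [
    {"dx":0,"dy":-0.02,"dz":0,"roll":0,"hand":0},
    {"dx":0,"dy":0,"dz":0.04,"roll":0,"hand":0},
    {"dx":0,"dy":0,"dz":0.04,"roll":0,"hand":0},
    {"dx":0,"dy":0,"dz":0.02,"roll":0,"hand":0},
    {"dx":0,"dy":0,"dz":0,"roll":0,"hand":0}
  ]
}}

```text
t: 48.55
ee_pos: [0.5134, 0.3123, 0.0547]
tcp_rot: [[1.0, -0.026, 0.001], [-0.026, -1.0, 0.001], [0.001, -0.001, -1.0]]
wrist_force: [-4.1, -1.7, 13.4]
opening: 0.005
finger_force: 7.2
```

```bash
python3 go.py
```

```text
t 48.5 p [0.5134 0.3123 0.0547] yaw -1.5 track [-59.2 344.7] open 0.4 ff 7.2 F [-4.1 -1.7 13.4] q6 119
```

Call:
{"op": "apply_moves", "data": {
  "targets": [
    {"dx":0,"dy":0,"dz":0.02,"roll":0,"hand":0},
    {"dx":0,"dy":0,"dz":0,"roll":0,"hand":0}
  ]
}}

```text
t: 48.75
ee_pos: [0.5135, 0.3123, 0.0545]
tcp_rot: [[1.0, -0.026, 0.002], [-0.026, -1.0, 0.001], [0.002, -0.001, -1.0]]
wrist_force: [-8.8, -4.1, 23.9]
opening: 0.004
finger_force: 11.6
```

Call:
{"op": "apply_moves", "data": {
  "targets": [
    {"dx":0,"dy":0,"dz":-0.1,"roll":0,"hand":0},
    {"dx":0,"dy":0,"dz":-0.3,"roll":0,"hand":0},
    {"dx":0,"dy":0,"dz":-0.5,"roll":0,"hand":0},
    {"dx":0,"dy":0,"dz":-0.5,"roll":0,"hand":0},
    {"dx":0,"dy":0,"dz":-0.5,"roll":0,"hand":0},
    {"dx":-0.3,"dy":0,"dz":0,"roll":0,"hand":0},
    {"dx":-0.4,"dy":0,"dz":0,"roll":0,"hand":0},
    {"dx":0,"dy":0,"dz":0,"roll":0,"hand":0},
    {"dx":0,"dy":0,"dz":0,"roll":0,"hand":0}
  ]
}}

```text
t: 49.65
ee_pos: [0.4782, 0.3129, 0.1478]
tcp_rot: [[1.0, -0.026, 0.001], [-0.026, -1.0, 0.0], [0.001, -0.0, -1.0]]
wrist_force: [-0.0, -0.7, -0.2]
opening: 0.006
finger_force: 0.0
```

Run:
```python
from h import *
import go
g=snap("side"); save(g,"pics/s9.png",(270,130,410,250),4.5)
C=cloud(g); q=C[(C[:,:,2]>.06)&(C[:,:,2]<.08)]; q=(q[:,:2]-go.O)@go.RT*1000
q=q[(abs(q[:,0]-75)<25)&(q[:,1]>10)&(q[:,1]<230)]; 
for lo,hi in((30,100),(100,165),(165,230)):
    a=q[(q[:,1]>lo)&(q[:,1]<hi)]; print(len(a),np.round(a.min(0)),np.round(a.max(0)))
```

```text
t 49.6 p [0.4782 0.3129 0.1478] yaw -1.5 track [-94.3 344.2] open 0.5 ff 0.0 F [-0.  -0.7 -0.2] q6 121
41 [65. 48.] [81. 84.]
41 [ 64. 110.] [ 80. 146.]
34 [ 64. 171.] [ 80. 206.]
```

View pics/s9.png

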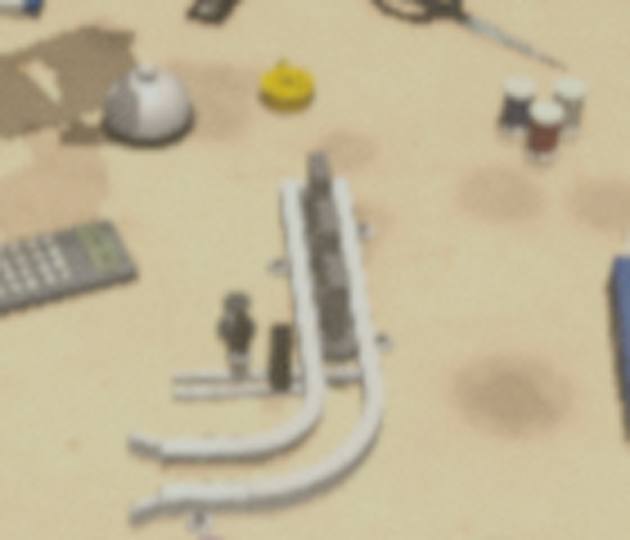

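The force rose from 13 to 24 N with no further travel, so the button reached its stop, and it is now released. The three carriers sit at about y = 68, 130 and 190 mm, the gate and latch are closed, and the bell is upright.

```bash
python3 -c "
from bench import *
print(sign_off())"
```

```text
the job is handed in; nothing more can be done
None
```

I handed the job in: all three carriers are in the bay, the gate is home, the latch is locked, and the bell was pressed to its stop and released; no verdict was returned.

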